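# Pack ring blanks from the screw-top tub

## Robot

A 6-joint arm with a two-finger parallel gripper is mounted at the origin on the work surface. World frame = base frame: x ahead of the robot, y to its left, z up, the work surface at z = 0. Lengths are in m, angles in rad, forces in N, time in s.
With the tool pointing down it reaches from about 0.325 to 0.9 m from the base axis. Payload 6.1 kg.
Tool frame: the origin (TCP) lies midway between the tips of the shut fingers; the grasp point (between the pads) lies 19 mm behind it (bot.pinch_z is the distance from the TCP to the grasp point, in m); z points along the fingers, y is the line along which they close (so a half turn about z gives the same grasp; the last joint's range is limited). The gripper opens to 87 mm and grips with 3 to 60 N. Pads are 19 mm wide; open, the fingers measure 117 mm over their backs; the gripper's body (75 mm by 190 mm) begins 51 mm behind the grasp point.
Start: joints at [1.055, 0.22, 1.526, -0, 1.395, -0.126], TCP at [0.237, 0.578, 0.223] pointing down, gripper open.
Joint ranges: [-2.98, 2.98], [-0.91, 2.08], [0.09, 2.57], [-1.24, 4.39], [0.2, 2.65], [-2.68, 2.68]. Speed limits (rad/s): [2.57, 2.57, 3.01, 3.14, 3.14, 3.14].

## Interface

Orientations are given as a unit quaternion [w, x, y, z].
In Python, from rig import observe, imaging, job, bot gives the robot as it stands.
- The arm moves only by the tool arm_command, never from a script. Its argument "steps" is a list of rows, each an object of numbers: "grip": the opening, from -1 (shut) to 1 (fully open); "x", "y", "z": the shift along the tool's x, y, z as a fraction of full scale; "yaw": the turn about the tool's z as a fraction of full scale. In form: [{"grip": .., "x": .., "y": .., "z": .., "yaw": ..}, ...]. A call has exactly 8 rows; each row shifts and turns the commanded pose from where the row before left it, along the tool's axes as they then stand; what a row does not reach is not made up. Full scale, the value 1, is 0.06 m for a shift and 5 degrees for a turn. A row lasts 1/8 s, in which the tool goes at most 62.5 mm and 10.7 degrees, less where a joint would pass 70% of its speed; a pose out of reach is approached as far as the arm can. A call with a number of a shift or a turn outside -1 to 1 is refused whole. A call with a gripper value outside its range is refused whole. The fingers move at their own pace and stop on an object; the grip force is fixed at half the most. Time passes only in rows, so rows that do not move let the fingers close, or fill a call up. It gives the time, the measured TCP pose, the force, the opening and the grip force at its end, in the units of the state.
- observe(): the state, without advancing time (a new reading comes with each control period).
- imaging.read_camera(name): name is "scene" or "top" or "wrist"; returns the picture (480x640x3 uint8, red, green, blue); there is no depth.
- imaging.get_calibration(name): a dict with "intrinsics" (3x3 intrinsics, pixels), "origin" and "orientation" of the camera in the world; the wrist camera has in their place "hand_eye" (4x4, takes a point from camera to tool coordinates, whose origin is the TCP and whose axes are the flange's). Camera axes: x right, y up, looking along -z (the intrinsics and any distortion apply to the point x, -y, -z); pixel columns grow to the right and rows downward; lengths in m; the calibration is good to about 2 mm. A picture is of the moment at which its call begins: read the wrist's pose just before it. get_calibration takes no time and is no camera call.
- job.hand_in(): hands the job in; it is judged then, once.
The state is a dict: "time": time; "q": joint angles; "joint_velocities": joint speeds; "joint_efforts": joint torques, N m; "ee_pos": TCP position; "ee_rot": TCP orientation; "wrist_force": force on the tool from outside, world axes, zero at the start; "moment": the same for the moment, N m; "opening": finger opening in m; "grip_force": force on a finger pad.
Only numpy, scipy, OpenCV 4.12 (cv2) and the standard library are available. Lean on these libraries where they do the work, as an engineer would, in place of code of your own. Each camera call takes 0.05 s, during which the arm holds its last target. There are 200 camera calls.

## Task

Unscrew the clear cover of the tub, lift it off and stand it upright on the table, skirt down and clear of the tub. Then put every brass ring that was in the tub into the organiser, flat, one to a compartment, and press all four flaps down until they click shut, also those of empty compartments. Do not disturb the pliers, spool, bottle or mandrel.

Things in the scene. Friction and masses are not known exactly. Their poses are not given: they have to be found in the camera images.
- tub: Metal tub fixed to the table: flange 126 mm across, 4 mm high; threaded drum 112 mm across; on top a tray, floor 30 mm above the table, 92 mm across inside, rim 4 mm high. Origin: centre of the underside, z up. Right-hand thread: the cover unscrews counter-clockwise seen from above, rises 8 mm a turn, and comes free after 2 turns; before that it cannot be pulled up. Turning takes under 0.2 N m.
- cover_grip (a point): Bar grip of the tub's loose clear cover (0.14 kg). Cover: drum 122 mm across, 54 mm high, open below; white bar across its top, 52 long, 14 wide, 30 tall. Point: on the cover's axis, 8 mm below the bar's top, 22 mm above the drum's top, 76 mm above the skirt's lower edge. x along the bar, y across its width (pinch so), z up. Starts screwed fully down, point 80 mm above the table; free at 96 mm.
- organiser: Frosted organiser fixed to the table: 4 compartments in a row along its y, 41 mm apart, 38 mm square inside, walls 3, floor 3 and rim 20 mm above the table; outside 44 by 167 mm, base plate 50 by 184 mm. Flaps hinge on its +x edge (hinge line at x +20.5 mm, 20.5 mm above the table) and stand up behind it, to 70 mm; catches on the -x (front) edge. Origin: centre of the underside.
- ring0_mid (a point): Plain brass ring blank, lying flat on the tub's tray under the cover at the start: 24 mm outside, 17 mm inside, 14 mm high, 22 g. This point is its centre, half-way up; z is the ring's axis. Some of the four rings may be absent.
- ring1_mid (a point): Plain brass ring blank, lying flat on the tub's tray under the cover at the start: 24 mm outside, 17 mm inside, 14 mm high, 22 g. This point is its centre, half-way up; z is the ring's axis. Some of the four rings may be absent.
- ring2_mid (a point): Plain brass ring blank, lying flat on the tub's tray under the cover at the start: 24 mm outside, 17 mm inside, 14 mm high, 22 g. This point is its centre, half-way up; z is the ring's axis. Some of the four rings may be absent.
- ring3_mid (a point): Plain brass ring blank, lying flat on the tub's tray under the cover at the start: 24 mm outside, 17 mm inside, 14 mm high, 22 g. This point is its centre, half-way up; z is the ring's axis. Some of the four rings may be absent.
- cell0 (a point): Centre of the floor of compartment 0 of the organiser (0 is at its +y end, 3 at its -y end).
- cell1 (a point): Centre of the floor of compartment 1 of the organiser (0 is at its +y end, 3 at its -y end).
- cell2 (a point): Centre of the floor of compartment 2 of the organiser (0 is at its +y end, 3 at its -y end).
- cell3 (a point): Centre of the floor of compartment 3 of the organiser (0 is at its +y end, 3 at its -y end).
- flap0 (a joint): Angle of the flap of compartment 0, rad: 0 shut, 1.5 to 2.0 standing open at the start. A weak spring (under 0.03 N m) opens it again unless the catch holds it; pressing its tab fully down with 4 to 10 N snaps it under the catch.
- flap0_tab (a point): White tab on the outer face of flap 0, 42 mm from the hinge, middle of its width; the flap is 47.5 mm long, 39 mm wide, 2.5 mm thick. Frame turns with the flap; shut, this point is 24 mm above the table. Press here.
- flap1 (a joint): Angle of the flap of compartment 1, rad: 0 shut, 1.5 to 2.0 standing open at the start. A weak spring (under 0.03 N m) opens it again unless the catch holds it; pressing its tab fully down with 4 to 10 N snaps it under the catch.
- flap1_tab (a point): White tab on the outer face of flap 1, 42 mm from the hinge, middle of its width; the flap is 47.5 mm long, 39 mm wide, 2.5 mm thick. Frame turns with the flap; shut, this point is 24 mm above the table. Press here.
- flap2 (a joint): Angle of the flap of compartment 2, rad: 0 shut, 1.5 to 2.0 standing open at the start. A weak spring (under 0.03 N m) opens it again unless the catch holds it; pressing its tab fully down with 4 to 10 N snaps it under the catch.
- flap2_tab (a point): White tab on the outer face of flap 2, 42 mm from the hinge, middle of its width; the flap is 47.5 mm long, 39 mm wide, 2.5 mm thick. Frame turns with the flap; shut, this point is 24 mm above the table. Press here.
- flap3 (a joint): Angle of the flap of compartment 3, rad: 0 shut, 1.5 to 2.0 standing open at the start. A weak spring (under 0.03 N m) opens it again unless the catch holds it; pressing its tab fully down with 4 to 10 N snaps it under the catch.
- flap3_tab (a point): White tab on the outer face of flap 3, 42 mm from the hinge, middle of its width; the flap is 47.5 mm long, 39 mm wide, 2.5 mm thick. Frame turns with the flap; shut, this point is 24 mm above the table. Press here.
- pliers: Pliers with red handles lying on the table, 145 mm long. Bystander. Origin: middle, on the table; x towards the jaws.
- spool: Copper spool, 52 mm across, 32 mm high. Bystander. Origin: centre of its foot.
- varnish: Amber glass bottle, 36 mm across, 75 mm high. Bystander. Origin: centre of its foot.
- mandrel: Upright steel ring mandrel, a slim cone 130 mm high on a foot 56 mm across. Bystander. Origin: centre of its foot.
Things that resemble listed ones, but are neither listed nor needed, are in the scene too. What is shaped like the organiser but orange or turquoise is not meant.

How it is judged:
On the way, in this order (a step that is already met when the one before it is completed fails the run):
1. the cover is unscrewed and stands upright on the table, off the tub (horizontal distance between cover_grip and tub above 0.128 m and height (world z) of cover_grip below 0.082 m and angle between cover_grip's own z axis and vertical below 0.1 rad and linear speed of cover below 0.02 m/s), for 0.3 s.
2. every ring lies flat in a compartment (((horizontal distance between ring0_mid and cell0 below 0.016 m and height (world z) of ring0_mid below 0.013 m) or (horizontal distance between ring0_mid and cell1 below 0.016 m and height (world z) of ring0_mid below 0.013 m) or (horizontal distance between ring0_mid and cell2 below 0.016 m and height (world z) of ring0_mid below 0.013 m) or (horizontal distance between ring0_mid and cell3 below 0.016 m and height (world z) of ring0_mid below 0.013 m)) and ((horizontal distance between ring1_mid and cell0 below 0.016 m and height (world z) of ring1_mid below 0.013 m) or (horizontal distance between ring1_mid and cell1 below 0.016 m and height (world z) of ring1_mid below 0.013 m) or (horizontal distance between ring1_mid and cell2 below 0.016 m and height (world z) of ring1_mid below 0.013 m) or (horizontal distance between ring1_mid and cell3 below 0.016 m and height (world z) of ring1_mid below 0.013 m)) and ((horizontal distance between ring2_mid and cell0 below 0.016 m and height (world z) of ring2_mid below 0.013 m) or (horizontal distance between ring2_mid and cell1 below 0.016 m and height (world z) of ring2_mid below 0.013 m) or (horizontal distance between ring2_mid and cell2 below 0.016 m and height (world z) of ring2_mid below 0.013 m) or (horizontal distance between ring2_mid and cell3 below 0.016 m and height (world z) of ring2_mid below 0.013 m)) and ((horizontal distance between ring3_mid and cell0 below 0.016 m and height (world z) of ring3_mid below 0.013 m) or (horizontal distance between ring3_mid and cell1 below 0.016 m and height (world z) of ring3_mid below 0.013 m) or (horizontal distance between ring3_mid and cell2 below 0.016 m and height (world z) of ring3_mid below 0.013 m) or (horizontal distance between ring3_mid and cell3 below 0.016 m and height (world z) of ring3_mid below 0.013 m))), for 0.2 s.
3. all four flaps are shut (value of joint each of flap0, flap1, flap2, flap3 below 0.06 rad), for 0.2 s.
At the end, for the whole second after the job is handed in: The cover stands upright on the table (grip point below 82 mm, tilt under 0.1 rad, more than 128 mm from the tub's centre) and at rest; every ring present has its centre within 16 mm of the centre of a compartment and less than 13 mm above the table; all four flaps read below 0.06 rad (all of step 1 and all of step 2 and all of step 3); the robot touches nothing.
It fails at once if the pliers is moved more than 30 mm (distance of pliers from where it was at the start of the episode above 0.03 m).
It fails at once if the spool is moved more than 30 mm (distance of spool from where it was at the start of the episode above 0.03 m).
It fails at once if the varnish is moved more than 30 mm (distance of varnish from where it was at the start of the episode above 0.03 m).
It fails at once if the mandrel is moved more than 30 mm (distance of mandrel from where it was at the start of the episode above 0.03 m).
Of ring0, ring1, ring2, ring3 only 2 to 4 are there at a start; the rules pass over those that are not, and their reading is None.
At some moment in a run one of ring0, ring1, ring2, ring3 may be knocked a few centimetres aside while the robot is not near it.
Once in a run the grip may slacken for a moment while it holds something.
It also fails if it takes over 210 s, if anything falls off the work surface, if the arm or the gripper's body presses on something with over 40 N, if the wrist force passes 120 N, or if a joint passes its speed limit or range.

## Working session

There is one attempt and no reset: what is moved stays moved. The work goes in short steps, Python scripts to look and compute and a tool call to move; the robot and the scene stay as the last step left them, time stands still between calls to the robot, and variables do not carry over. Pictures are saved under pics/ and viewed, at most 14 in all, crops included, and the job is handed in when it is done.

Besides the shell and the picture viewer there is one more tool, called after "Request:" as name(argument=value, ...) on one line, values as JSON. arm_command: Moves the arm, as the interface text tells. Its arguments: {"type":"object","properties":{"steps":{"type":"array"}},"required":["steps"]}

```bash
ls; mkdir -p pics
python3 - <<'E'
from rig import observe, imaging, job, bot
import cv2,numpy as np
for n in ["scene","top"]:
    cv2.imwrite(f"pics/{n}0.png",imaging.read_camera(n)[:,:,::-1])
for n in ["scene","top","wrist"]: print(n,imaging.get_calibration(n))
s=observe();print(s); print(bot.pinch_z)
E
```

```text
pics
scene {'intrinsics': array([[490.21841664,   0.        , 326.9291964 ],
       [  0.        , 490.21841664, 247.3010451 ],
       [  0.        ,   0.        ,   1.        ]]), 'origin': array([1.26458171, 0.36759905, 0.68966391]), 'orientation': array([0.47443128, 0.25314207, 0.38576905, 0.74967746])}
top {'intrinsics': array([[594.43157684,   0.        , 312.69963703],
       [  0.        , 594.43157684, 252.71869425],
       [  0.        ,   0.        ,   1.        ]]), 'origin': array([ 0.29466539, -0.01228885,  1.62423594]), 'orientation': array([ 0.70778092,  0.03814506, -0.03657992, -0.7044523 ])}
wrist {'intrinsics': array([[363.62990963,   0.        , 321.95161516],
       [  0.        , 363.62990963, 235.74164203],
       [  0.        ,   0.        ,   1.        ]]), 'hand_eye': array([[ 9.53150729e-04,  9.65022795e-01,  2.62164256e-01,
         7.14333894e-02],
       [ 9.99999451e-01, -8.05541172e-04, -6.70513270e-04,
         7.62342870e-04],
       [-4.35876488e-04,  2.62164751e-01, -9.65023033e-01,
        -1.62124401e-01],
       [ 0.00000000e+00,  0.00000000e+00,  0.00000000e+00,
         1.00000000e+00]])}
{'time': 0.1, 'q': array([ 1.05493886e+00,  2.21165214e-01,  1.52748553e+00, -4.27607968e-06,
        1.39472445e+00, -1.26064997e-01]), 'joint_velocities': array([ 0.0011241 , -0.00190027, -0.00063519,  0.00129023, -0.00017003,
        0.00019807]), 'joint_efforts': array([ 1.19052384e-03, -4.95947313e+01, -3.88517833e+01,  7.01045967e-02,
        5.15263702e-02, -2.09414856e-05]), 'ee_pos': array([0.23720234, 0.57762984, 0.22154146]), 'ee_rot': array([-2.79180731e-04,  1.93664290e-01,  9.81067454e-01, -8.46422346e-04]), 'wrist_force': array([ 0.93178998, -0.43799047, -0.57474482]), 'moment': array([ 0.01533596, -0.01543901, -0.01285819]), 'grip_force': 0.0, 'opening': 0.08721484970064117}
0.0187
```

View pics/scene0.png

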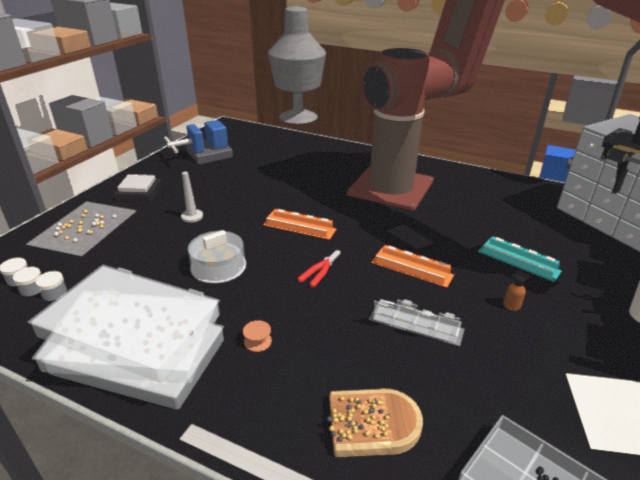

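View pics/top0.png

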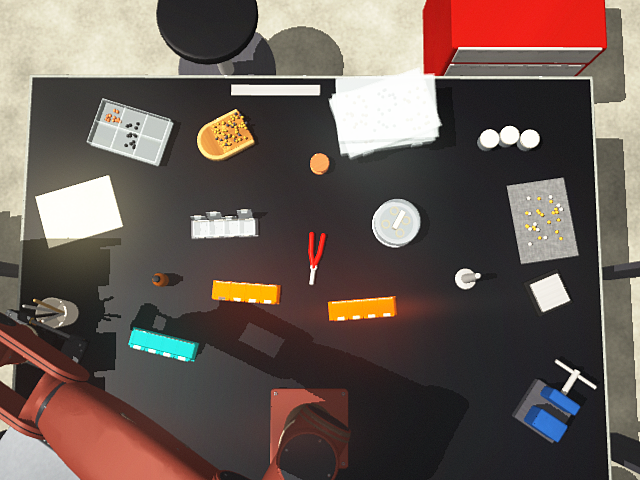

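The scene picture shows the clear tub at (217,255), the frosted organiser at (417,320), pliers (320,268), spool (257,335), bottle (514,295) and mandrel (190,200). In the top picture the tub is at (397,222), the organiser at (225,224), the pliers at (316,258), the spool at (319,163), the bottle at (161,280) and the mandrel at (466,279).

```bash
cat > h.py <<'E'
from rig import observe, imaging, job, bot
import cv2, numpy as np
from scipy.spatial.transform import Rotation as R
def rot(q): return R.from_quat([q[1],q[2],q[3],q[0]])
def cam(n):
    c=imaging.get_calibration(n); K=c["intrinsics"]
    if n!="wrist": return K,c["origin"],rot(c["orientation"]).as_matrix()
    s=observe(); T=rot(s["ee_rot"]).as_matrix(); H=c["hand_eye"]
    return K,s["ee_pos"]+T@H[:3,3],T@H[:3,:3]
def shot(n,save=None):
    c=cam(n); im=imaging.read_camera(n)
    if save: cv2.imwrite(f"pics/{save}.png",im[:,:,::-1])
    return im,c
def pt(c,u,v,z):
    K,o,M=c; d=M@np.array([(u-K[0,2])/K[0,0],-(v-K[1,2])/K[1,1],-1.])
    return o+d*(z-o[2])/d[2]
def px(c,p):
    K,o,M=c; q=M.T@(np.asarray(p)-o); return np.array([K[0,2]-K[0,0]*q[0]/q[2],K[1,2]+K[1,1]*q[1]/q[2]])
def yaw():  # world heading of tool y axis, deg
    y=rot(observe()["ee_rot"]).as_matrix()[:,1]; return np.degrees(np.arctan2(y[1],y[0]))
def go(p,head=None):  # needed tool-axis shift in full scales; yaw in 5 deg units for tool y to head (deg, mod 180)
    s=observe(); T=rot(s["ee_rot"]).as_matrix()
    d=T.T@(np.asarray(p)-s["ee_pos"])/0.06
    w=0 if head is None else -((head-yaw()+90)%180-90)/5
    print("rows x,y,z",d.round(3),"yaw",round(w,2),"q6",s["q"][5].round(3),"t",round(s["time"],2))
E
python3 - <<'E'
from h import *
im=cv2.imread("pics/top0.png")[:,:,::-1]; c=cam("top")
g=im.astype(int)
# tub
hsv=cv2.cvtColor(im,cv2.COLOR_RGB2HSV)
for nm,(x0,y0,x1,y1) in dict(tub=(360,185,435,260),org=(180,195,270,250)).items():
    m=np.zeros(im.shape[:2],np.uint8); m[y0:y1,x0:x1]=((g.min(2)>70))[y0:y1,x0:x1]*255
    k=max(cv2.findContours(m,0,2)[0],key=cv2.contourArea)
    print(nm,cv2.minEnclosingCircle(k),cv2.minAreaRect(k))
    (u,v),r=cv2.minEnclosingCircle(k); print(pt(c,u,v,.03))
for nm,u,v in [("tub",397,222),("org",225,226),("mandrel",466,279),("pliers",316,258),("spool",319,163),("varn",161,280)]: print(nm,pt(c,u,v,0.01 if nm!="tub" else .03).round(3))
def crop(b,f): return cv2.resize(im[b[1]:b[3],b[0]:b[2]],None,fx=f,fy=f,interpolation=2)
cv2.imwrite("pics/crop1.png",np.hstack([crop((180,190,270,260),4.4)[:308],crop((360,185,440,255),4.4)[:308]])[:,:,::-1])
print("heading tool y",yaw())
E
```

```text
tub ((396.2471008300781, 223.14244079589844), 25.113672256469727) ((395.75006103515625, 222.75001525878906), (45.961936950683594, 49.497474670410156), 45.0)
[ 0.54550231 -0.23441804  0.03      ]
org ((223.84628295898438, 226.05015563964844), 35.306983947753906) ((223.90823364257812, 223.98146057128906), (28.37978744506836, 67.1125259399414), 87.39744567871094)
[0.53542628 0.23285843 0.03      ]
tub [ 0.549 -0.236  0.03 ]
org [0.539 0.233 0.01 ]
mandrel [ 0.396 -0.425  0.01 ]
pliers [ 0.452 -0.017  0.01 ]
spool [ 0.716 -0.025  0.01 ]
varn [0.389 0.404 0.01 ]
heading tool y 67.66659081264814
```

View pics/crop1.png

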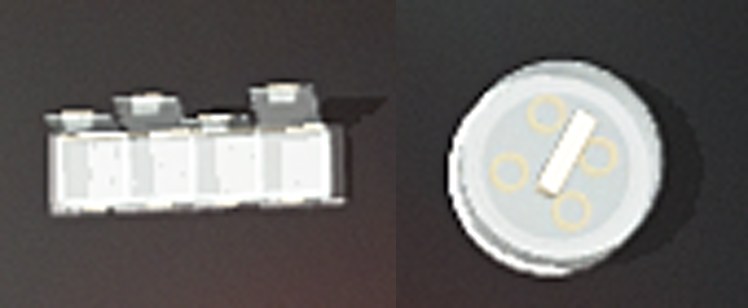

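The crop shows the organiser with its flaps on the image-up side (+x), and four rings under the cover. The bar runs up-right, at a heading of about -28 deg.

Run:
```python
from h import *
go([.548,-.235,.22],62)
```

```text
rows x,y,z [ -9.938 -10.559   0.042] yaw 1.13 q6 -0.126 t 0.1
```

Request:
arm_command(steps=[{"grip": 1,"x": -0.62,"y": -0.66,"z": 0,"yaw": 0},{"grip": 1,"x": -0.62,"y": -0.66,"z": 0,"yaw": 0},{"grip": 1,"x": -0.62,"y": -0.66,"z": 0,"yaw": 0},{"grip": 1,"x": -0.62,"y": -0.66,"z": 0,"yaw": 0},{"grip": 1,"x": -0.62,"y": -0.66,"z": 0,"yaw": 0},{"grip": 1,"x": -0.62,"y": -0.66,"z": 0,"yaw": 0},{"grip": 1,"x": -0.62,"y": -0.66,"z": 0,"yaw": 0},{"grip": 1,"x": -0.62,"y": -0.66,"z": 0,"yaw": 0}])

```text
time: 1.1
ee_pos: [0.3925, 0.1703, 0.2224]
ee_rot: [0.0, 0.194, 0.981, 0.0]
wrist_force: [1.2, 0.1, -0.5]
opening: 0.0871
grip_force: 0.0
```

Request:
arm_command(steps=[{"grip": 1,"x": -0.62,"y": -0.66,"z": 0,"yaw": 0},{"grip": 1,"x": -0.62,"y": -0.66,"z": 0,"yaw": 0},{"grip": 1,"x": -0.62,"y": -0.66,"z": 0,"yaw": 0},{"grip": 1,"x": -0.62,"y": -0.66,"z": 0,"yaw": 0},{"grip": 1,"x": -0.62,"y": -0.66,"z": 0,"yaw": 0},{"grip": 1,"x": -0.62,"y": -0.66,"z": 0,"yaw": 0},{"grip": 1,"x": -0.62,"y": -0.66,"z": 0,"yaw": 0},{"grip": 1,"x": 0,"y": 0,"z": 0,"yaw": 0}])

```text
time: 2.1
ee_pos: [0.528, -0.1865, 0.2215]
ee_rot: [-0.001, 0.196, 0.981, -0.0]
wrist_force: [-0.0, 0.2, -0.5]
opening: 0.0869
grip_force: 0.0
```

Run:
```python
from h import *
im,c=shot("wrist","w1")
go([.548,-.235,.22],62)
print(px(c,[.548,-.235,.088]))
```

```text
rows x,y,z [-0.637 -0.646  0.023] yaw 1.1 q6 -1.656 t 2.15
[277.89706296 267.37725812]
```

View pics/w1.png

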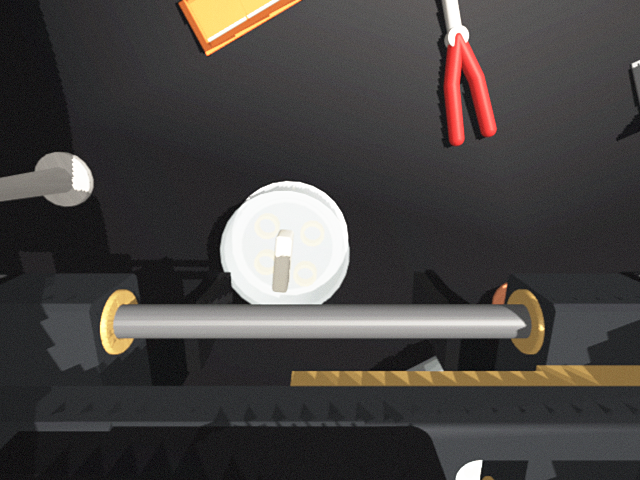

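The wrist picture shows the cover at (285,245) with its bar from (285,230) to (281,291), part of it shaded. The mandrel is at (70,180), the pliers at (465,90).

Run:
```python
from h import *
c=cam("wrist")
a,b=pt(c,285,230,.088),pt(c,281,291,.088)
print(a,b,np.linalg.norm(a-b),np.degrees(np.arctan2(*(a-b)[1::-1])),(a+b)/2, pt(c,285,242,.055))
im=cv2.imread("pics/w1.png"); cv2.imwrite("pics/w1c.png",cv2.resize(im[170:320,200:370],None,fx=4,fy=4,interpolation=2))
p=(a+b)/2; go([p[0],p[1],.15],62)
```

```text
[ 0.51940605 -0.21364394  0.088     ] [ 0.56857225 -0.23932656  0.088     ] 0.055469915930665456 152.41908254369042 [ 0.54398915 -0.22648525  0.088     ] [ 0.53644135 -0.2247252   0.055     ]
rows x,y,z [-0.523 -0.541  1.19 ] yaw 1.1 q6 -1.656 t 2.15
```

View pics/w1c.png

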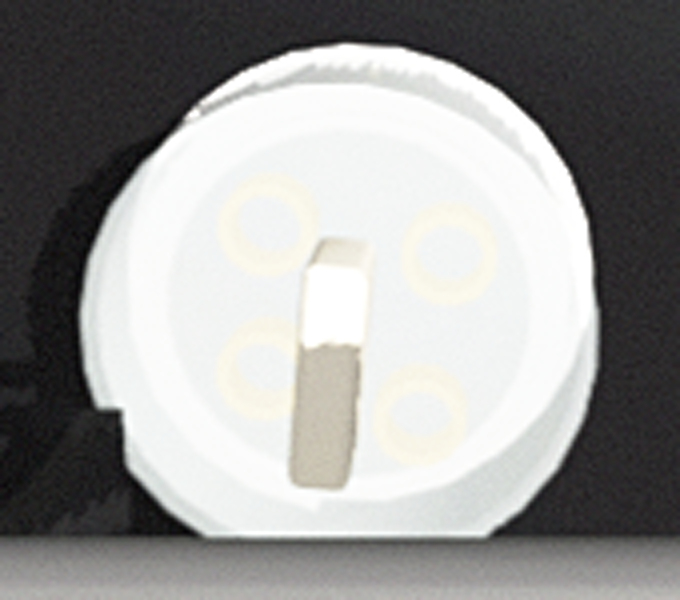

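The crop shows the bar's top face from (284,236) to (280.3,291.8), and four rings under the cover.

Run:
```python
from h import *
c=cam("wrist")
a,b=pt(c,284,236,.088),pt(c,280.3,291.8,.088)
print(np.linalg.norm(a-b),np.degrees(np.arctan2(*(a-b)[1::-1])),(a+b)/2, pt(c,283.5,242,.058))
p=(a+b)/2; h=np.degrees(np.arctan2(*(a-b)[1::-1]))-90; go([p[0],p[1],.15],h); go([p[0],p[1],.061],h)
```

```text
0.05100357415572204 152.35413476784376 [ 0.5464402  -0.22837235  0.088     ] [ 0.53522918 -0.22539642  0.058     ]
rows x,y,z [-0.573 -0.555  1.19 ] yaw 1.03 q6 -1.656 t 2.15
rows x,y,z [-0.576 -0.555  2.673] yaw 1.03 q6 -1.656 t 2.15
```

Request:
arm_command(steps=[{"grip": 1,"x": -0.573,"y": -0.555,"z": 0,"yaw": 0},{"grip": 1,"x": 0,"y": 0,"z": 0.6,"yaw": 1},{"grip": 1,"x": 0,"y": 0,"z": 0.6,"yaw": 1},{"grip": 1,"x": 0,"y": 0,"z": 0,"yaw": 1},{"grip": 1,"x": 0,"y": 0,"z": 0,"yaw": 1},{"grip": 1,"x": 0,"y": 0,"z": 0,"yaw": 1},{"grip": 1,"x": 0,"y": 0,"z": 0,"yaw": 1},{"grip": 1,"x": 0,"y": 0,"z": 0,"yaw": 1}])

```text
time: 3.15
ee_pos: [0.5467, -0.2254, 0.1505]
ee_rot: [-0.0, 0.48, 0.877, 0.0]
wrist_force: [-0.4, 0.4, 0.1]
opening: 0.0873
grip_force: 0.0
```

Request:
arm_command(steps=[{"grip": 1,"x": 0,"y": 0,"z": 0,"yaw": 1},{"grip": 1,"x": 0,"y": 0,"z": 0,"yaw": 1},{"grip": 1,"x": 0,"y": 0,"z": 0,"yaw": 1},{"grip": 1,"x": 0,"y": 0,"z": 0,"yaw": 1},{"grip": 1,"x": 0,"y": 0,"z": 0,"yaw": 1},{"grip": 1,"x": 0,"y": 0,"z": 0,"yaw": 1},{"grip": 1,"x": 0,"y": 0,"z": 0,"yaw": 1},{"grip": 1,"x": 0,"y": 0,"z": 0,"yaw": 1}])

```text
time: 4.15
ee_pos: [0.5467, -0.2254, 0.1505]
ee_rot: [-0.0, 0.751, 0.66, 0.0]
wrist_force: [0.1, -0.3, 0.4]
opening: 0.0869
grip_force: 0.0
```

Request:
arm_command(steps=[{"grip": 1,"x": 0,"y": 0,"z": 0,"yaw": 1},{"grip": 1,"x": 0,"y": 0,"z": 0,"yaw": 1},{"grip": 1,"x": 0,"y": 0,"z": 0,"yaw": 1},{"grip": 1,"x": 0,"y": 0,"z": 0,"yaw": 1},{"grip": 1,"x": 0,"y": 0,"z": 0,"yaw": 1},{"grip": 1,"x": 0,"y": 0,"z": 0,"yaw": 1},{"grip": 1,"x": 0,"y": 0,"z": 0,"yaw": 1},{"grip": 1,"x": 0,"y": 0,"z": 0,"yaw": 1}])

```text
time: 5.15
ee_pos: [0.5467, -0.2253, 0.1505]
ee_rot: [-0.0, 0.932, 0.363, -0.0]
wrist_force: [-0.8, 0.1, -0.2]
opening: 0.0872
grip_force: 0.0
```

Request:
arm_command(steps=[{"grip": 1,"x": 0,"y": 0,"z": 0,"yaw": 1},{"grip": 1,"x": 0,"y": 0,"z": 0,"yaw": 1},{"grip": 1,"x": 0,"y": 0,"z": 0,"yaw": 1},{"grip": 1,"x": 0,"y": 0,"z": 0,"yaw": 1},{"grip": 1,"x": 0,"y": 0,"z": 0,"yaw": 1},{"grip": 1,"x": 0,"y": 0,"z": 0,"yaw": 1},{"grip": 1,"x": 0,"y": 0,"z": 0,"yaw": 1},{"grip": 1,"x": 0,"y": 0,"z": 0,"yaw": 1}])

```text
time: 6.15
ee_pos: [0.5467, -0.2253, 0.1505]
ee_rot: [-0.0, 1.0, 0.023, -0.0]
wrist_force: [0.0, 1.0, -0.9]
opening: 0.0871
grip_force: 0.0
```

Request:
arm_command(steps=[{"grip": 1,"x": 0,"y": 0,"z": 0,"yaw": 1},{"grip": 1,"x": 0,"y": 0,"z": 0,"yaw": 1},{"grip": 1,"x": 0,"y": 0,"z": 0,"yaw": 1},{"grip": 1,"x": 0,"y": 0,"z": 0,"yaw": 1},{"grip": 1,"x": 0,"y": 0,"z": 0,"yaw": 1},{"grip": 1,"x": 0,"y": 0,"z": 0,"yaw": 1},{"grip": 1,"x": 0,"y": 0,"z": 0,"yaw": 0},{"grip": 1,"x": 0,"y": 0,"z": 0,"yaw": 0}])

```text
time: 7.15
ee_pos: [0.547, -0.2263, 0.1506]
ee_rot: [-0.0, 0.972, -0.235, -0.0]
wrist_force: [-0.0, -0.3, -0.9]
opening: 0.0873
grip_force: 0.0
```

Run:
```python
from h import *
im,c=shot("wrist","w2")
go([.5464,-.2284,.065],62.35)
print(px(c,[.5464,-.2284,.088]))
cv2.imwrite("pics/w2c.png",cv2.resize(im[130:380,170:470,::-1],None,fx=2.4,fy=2.4,interpolation=2))
```

```text
rows x,y,z [0.006 0.032 1.426] yaw 0.09 q6 1.52 t 7.2
[326.43926062 250.73843203]
```

View pics/w2c.png

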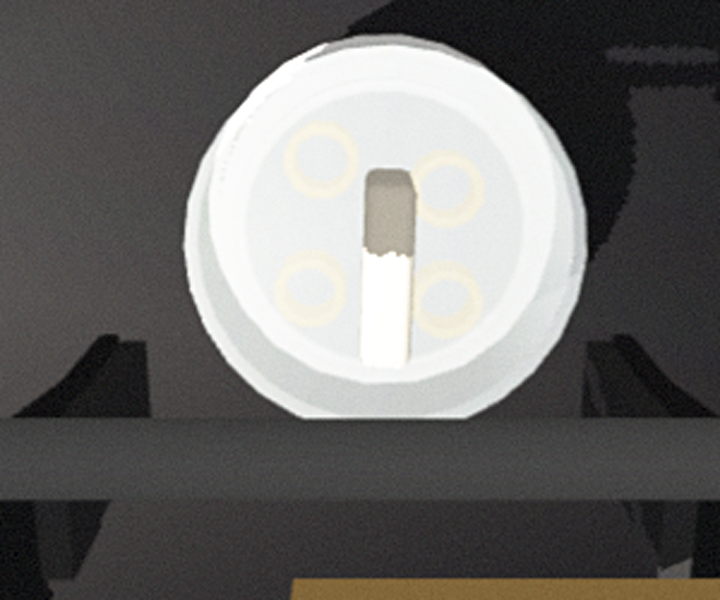

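The crop shows the bar's top face from (332.5,201) to (330.4,282.5), almost aligned with the tool x axis.

Run:
```python
from h import *
c=cam("wrist")
a,b=pt(c,332.5,201,.088),pt(c,330.4,282.5,.088)
print(np.linalg.norm(a-b),np.degrees(np.arctan2(*(a-b)[1::-1])),(a+b)/2)
p=(a+b)/2; go([p[0],p[1],.065],62.35)
p=(p+[.5464,-.2284,.088])/2; go([p[0],p[1],.065],62.35)
```

```text
0.05454752611140338 -28.194265129218937 [ 0.54960823 -0.23385298  0.088     ]
rows x,y,z [0.095 0.088 1.426] yaw 0.09 q6 1.52 t 7.2
rows x,y,z [0.05  0.06  1.426] yaw 0.09 q6 1.52 t 7.2
```

Request:
arm_command(steps=[{"grip": 1,"x": 0.06,"y": 0.07,"z": 0.5,"yaw": 0.1},{"grip": 1,"x": 0,"y": 0,"z": 0.5,"yaw": 0},{"grip": 1,"x": 0,"y": 0,"z": 0.42,"yaw": 0},{"grip": 1,"x": 0,"y": 0,"z": 0,"yaw": 0},{"grip": -1,"x": 0,"y": 0,"z": 0,"yaw": 0},{"grip": -1,"x": 0,"y": 0,"z": 0,"yaw": 0},{"grip": -1,"x": 0,"y": 0,"z": 0,"yaw": 0},{"grip": -1,"x": 0,"y": 0,"z": 0,"yaw": 0}])

```text
time: 8.2
ee_pos: [0.5486, -0.2328, 0.066]
ee_rot: [0.0, 0.971, -0.24, 0.0]
wrist_force: [-0.4, 0.4, 0.5]
opening: 0.055
grip_force: 0.0
```

Request:
arm_command(steps=[{"grip": -1,"x": 0,"y": 0,"z": 0,"yaw": 0},{"grip": -1,"x": 0,"y": 0,"z": 0,"yaw": 0},{"grip": -1,"x": 0,"y": 0,"z": 0,"yaw": 0},{"grip": -1,"x": 0,"y": 0,"z": 0,"yaw": 0},{"grip": -1,"x": 0,"y": 0,"z": 0,"yaw": 0},{"grip": -1,"x": 0,"y": 0,"z": 0,"yaw": 0},{"grip": -1,"x": 0,"y": 0,"z": 0,"yaw": 0},{"grip": -1,"x": 0,"y": 0,"z": 0,"yaw": -0.5}])

```text
time: 9.2
ee_pos: [0.5482, -0.233, 0.0654]
ee_rot: [0.0, 0.976, -0.219, -0.0]
wrist_force: [-1.5, -3.9, 1.3]
opening: 0.014
grip_force: 30.0
```

Run:
```python
from h import *
s=observe(); T=rot(s["ee_rot"]).as_matrix()
print(T.T@s["wrist_force"],s["opening"],s["grip_force"],s["moment"],s["q"][5])
```

```text
[ 0.32670166  4.1058257  -1.27281826] 0.014035350903127571 29.970259736292064 [-0.70488943  0.53863758 -0.24418108] 1.4788184241618398
```

Request:
arm_command(steps=[{"grip": -1,"x": 0,"y": 0,"z": -0.002,"yaw": -1},{"grip": -1,"x": 0,"y": 0,"z": -0.002,"yaw": -1},{"grip": -1,"x": 0,"y": 0,"z": -0.002,"yaw": -1},{"grip": -1,"x": 0,"y": 0,"z": -0.002,"yaw": -1},{"grip": -1,"x": 0,"y": 0,"z": -0.002,"yaw": -1},{"grip": -1,"x": 0,"y": 0,"z": -0.002,"yaw": -1},{"grip": -1,"x": 0,"y": 0,"z": -0.002,"yaw": -1},{"grip": -1,"x": 0,"y": 0,"z": -0.002,"yaw": -1}])

```text
time: 10.2
ee_pos: [0.5479, -0.2325, 0.0658]
ee_rot: [-0.0, 0.992, 0.129, -0.0]
wrist_force: [-1.4, -3.2, -1.2]
opening: 0.0138
grip_force: 30.0
```

Run:
```python
from h import *
s=observe(); T=rot(s["ee_rot"]).as_matrix()
print(T.T@s["wrist_force"],s["opening"],s["grip_force"],s["moment"],s["q"][5],s["ee_pos"])
```

```text
[-2.1867883   2.71159627  1.1625398 ] 0.01375567678266987 29.957572552375495 [-0.64452385  0.4492312  -0.12277199] 0.778606482032241 [ 0.54791982 -0.23249889  0.06581749]
```

Request:
arm_command(steps=[{"grip": -1,"x": 0,"y": 0,"z": -0.002,"yaw": -1},{"grip": -1,"x": 0,"y": 0,"z": -0.002,"yaw": -1},{"grip": -1,"x": 0,"y": 0,"z": -0.002,"yaw": -1},{"grip": -1,"x": 0,"y": 0,"z": -0.002,"yaw": -1},{"grip": -1,"x": 0,"y": 0,"z": -0.002,"yaw": -1},{"grip": -1,"x": 0,"y": 0,"z": -0.002,"yaw": -1},{"grip": -1,"x": 0,"y": 0,"z": -0.002,"yaw": -1},{"grip": -1,"x": 0,"y": 0,"z": -0.002,"yaw": -1}])

```text
time: 11.2
ee_pos: [0.5478, -0.2321, 0.0666]
ee_rot: [-0.001, 0.888, 0.46, -0.0]
wrist_force: [-1.3, -1.6, -1.6]
opening: 0.0136
grip_force: 29.9
```

Request:
arm_command(steps=[{"grip": -1,"x": 0,"y": 0,"z": -0.002,"yaw": -1},{"grip": -1,"x": 0,"y": 0,"z": -0.002,"yaw": -1},{"grip": -1,"x": 0,"y": 0,"z": -0.002,"yaw": -1},{"grip": -1,"x": 0,"y": 0,"z": -0.002,"yaw": -1},{"grip": -1,"x": 0,"y": 0,"z": -0.002,"yaw": -1},{"grip": -1,"x": 0,"y": 0,"z": -0.002,"yaw": -1},{"grip": -1,"x": 0,"y": 0,"z": -0.002,"yaw": -1},{"grip": -1,"x": 0,"y": 0,"z": -0.002,"yaw": -1}])

```text
time: 12.2
ee_pos: [0.5476, -0.2317, 0.0675]
ee_rot: [-0.001, 0.677, 0.736, 0.0]
wrist_force: [-1.6, -1.1, -1.2]
opening: 0.0139
grip_force: 29.9
```

Request:
arm_command(steps=[{"grip": -1,"x": 0,"y": 0,"z": -0.002,"yaw": -1},{"grip": -1,"x": 0,"y": 0,"z": -0.002,"yaw": -1},{"grip": -1,"x": 0,"y": 0,"z": -0.002,"yaw": -1},{"grip": -1,"x": 0,"y": 0,"z": -0.002,"yaw": -1},{"grip": -1,"x": 0,"y": 0,"z": -0.002,"yaw": -1},{"grip": -1,"x": 0,"y": 0,"z": -0.002,"yaw": -1},{"grip": -1,"x": 0,"y": 0,"z": -0.002,"yaw": -1},{"grip": -1,"x": 0,"y": 0,"z": -0.002,"yaw": -1}])

```text
time: 13.2
ee_pos: [0.5471, -0.2319, 0.0684]
ee_rot: [-0.002, 0.384, 0.923, 0.0]
wrist_force: [-3.4, -0.8, 0.3]
opening: 0.0138
grip_force: 29.9
```

Request:
arm_command(steps=[{"grip": -1,"x": 0,"y": 0,"z": -0.002,"yaw": -1},{"grip": -1,"x": 0,"y": 0,"z": -0.002,"yaw": -1},{"grip": -1,"x": 0,"y": 0,"z": -0.002,"yaw": -1},{"grip": -1,"x": 0,"y": 0,"z": -0.002,"yaw": -1},{"grip": -1,"x": 0,"y": 0,"z": -0.002,"yaw": -1},{"grip": -1,"x": 0,"y": 0,"z": -0.002,"yaw": -1},{"grip": -1,"x": 0,"y": 0,"z": -0.002,"yaw": -1},{"grip": -1,"x": 0,"y": 0,"z": -0.002,"yaw": -1}])

```text
time: 14.2
ee_pos: [0.5467, -0.2323, 0.0693]
ee_rot: [-0.002, 0.045, 0.999, 0.001]
wrist_force: [-5.2, -3.4, 0.9]
opening: 0.0139
grip_force: 29.9
```

Run:
```python
from h import *
s=observe(); T=rot(s["ee_rot"]).as_matrix()
print(T.T@s["wrist_force"],s["opening"],s["grip_force"],s["moment"],s["q"][5],s["ee_pos"],yaw())
```

```text
[ 4.86807201 -3.82452828 -0.92386638] 0.01387603029186695 29.91231616353616 [-0.54768119  1.08366117 -0.25479152] -2.0136897977368777 [ 0.54672368 -0.23230186  0.06934638] 84.80014957339696
```

Request:
arm_command(steps=[{"grip": -1,"x": 0,"y": 0,"z": -0.002,"yaw": -1},{"grip": -1,"x": 0,"y": 0,"z": -0.002,"yaw": -1},{"grip": -1,"x": 0,"y": 0,"z": -0.002,"yaw": -1},{"grip": -1,"x": 0,"y": 0,"z": -0.002,"yaw": -1},{"grip": -1,"x": 0,"y": 0,"z": -0.002,"yaw": -1},{"grip": -1,"x": 0,"y": 0,"z": -0.002,"yaw": -1},{"grip": -1,"x": 0,"y": 0,"z": -0.002,"yaw": -1},{"grip": 0.45,"x": 0,"y": 0,"z": 0,"yaw": 0}])

```text
time: 15.2
ee_pos: [0.5483, -0.2322, 0.0707]
ee_rot: [0.0, -0.256, 0.967, 0.001]
wrist_force: [-0.3, 0.5, 0.4]
opening: 0.0184
grip_force: 0.0
```

Request:
arm_command(steps=[{"grip": 0.45,"x": 0,"y": 0,"z": 0,"yaw": 0},{"grip": 0.45,"x": 0,"y": 0,"z": 0,"yaw": 0},{"grip": 0.45,"x": 0,"y": 0,"z": 0,"yaw": 1},{"grip": 0.45,"x": 0,"y": 0,"z": 0,"yaw": 1},{"grip": 0.45,"x": 0,"y": 0,"z": 0,"yaw": 1},{"grip": 0.45,"x": 0,"y": 0,"z": 0,"yaw": 1},{"grip": 0.45,"x": 0,"y": 0,"z": 0,"yaw": 1},{"grip": 0.45,"x": 0,"y": 0,"z": 0,"yaw": 1}])

```text
time: 16.2
ee_pos: [0.5486, -0.2324, 0.0711]
ee_rot: [0.0, 0.005, 1.0, 0.0]
wrist_force: [1.1, -0.2, 0.6]
opening: 0.0632
grip_force: 0.0
```

Request:
arm_command(steps=[{"grip": 0.45,"x": 0,"y": 0,"z": 0,"yaw": 1},{"grip": 0.45,"x": 0,"y": 0,"z": 0,"yaw": 1},{"grip": 0.45,"x": 0,"y": 0,"z": 0,"yaw": 1},{"grip": 0.45,"x": 0,"y": 0,"z": 0,"yaw": 1},{"grip": 0.45,"x": 0,"y": 0,"z": 0,"yaw": 1},{"grip": 0.45,"x": 0,"y": 0,"z": 0,"yaw": 1},{"grip": 0.45,"x": 0,"y": 0,"z": 0,"yaw": 1},{"grip": 0.45,"x": 0,"y": 0,"z": 0,"yaw": 1}])

```text
time: 17.2
ee_pos: [0.5486, -0.2324, 0.0711]
ee_rot: [0.0, 0.346, 0.938, 0.0]
wrist_force: [-0.2, 0.3, 0.8]
opening: 0.0628
grip_force: 0.0
```

Request:
arm_command(steps=[{"grip": 0.45,"x": 0,"y": 0,"z": 0,"yaw": 1},{"grip": 0.45,"x": 0,"y": 0,"z": 0,"yaw": 1},{"grip": 0.45,"x": 0,"y": 0,"z": 0,"yaw": 1},{"grip": 0.45,"x": 0,"y": 0,"z": 0,"yaw": 1},{"grip": 0.45,"x": 0,"y": 0,"z": 0,"yaw": 1},{"grip": 0.45,"x": 0,"y": 0,"z": 0,"yaw": 1},{"grip": 0.45,"x": 0,"y": 0,"z": 0,"yaw": 1},{"grip": 0.45,"x": 0,"y": 0,"z": 0,"yaw": 1}])

```text
time: 18.2
ee_pos: [0.5486, -0.2324, 0.0711]
ee_rot: [0.0, 0.646, 0.763, 0.0]
wrist_force: [0.1, 0.1, -0.4]
opening: 0.0628
grip_force: 0.0
```

Request:
arm_command(steps=[{"grip": 0.45,"x": 0,"y": 0,"z": 0,"yaw": 1},{"grip": 0.45,"x": 0,"y": 0,"z": 0,"yaw": 1},{"grip": 0.45,"x": 0,"y": 0,"z": 0,"yaw": 1},{"grip": 0.45,"x": 0,"y": 0,"z": 0,"yaw": 1},{"grip": 0.45,"x": 0,"y": 0,"z": 0,"yaw": 1},{"grip": 0.45,"x": 0,"y": 0,"z": 0,"yaw": 1},{"grip": 0.45,"x": 0,"y": 0,"z": 0,"yaw": 1},{"grip": 0.45,"x": 0,"y": 0,"z": 0,"yaw": 1}])

```text
time: 19.2
ee_pos: [0.5486, -0.2324, 0.0711]
ee_rot: [0.0, 0.868, 0.496, 0.0]
wrist_force: [0.9, 0.1, 0.2]
opening: 0.0633
grip_force: 0.0
```

Request:
arm_command(steps=[{"grip": 0.45,"x": 0,"y": 0,"z": 0,"yaw": 1},{"grip": 0.45,"x": 0,"y": 0,"z": 0,"yaw": 1},{"grip": 0.45,"x": 0,"y": 0,"z": 0,"yaw": 1},{"grip": 0.45,"x": 0,"y": 0,"z": 0,"yaw": 1},{"grip": 0.45,"x": 0,"y": 0,"z": 0,"yaw": 1},{"grip": 0.45,"x": 0,"y": 0,"z": 0,"yaw": 1},{"grip": -1,"x": 0,"y": 0,"z": 0,"yaw": 0},{"grip": -1,"x": 0,"y": 0,"z": 0,"yaw": 0}])

```text
time: 20.2
ee_pos: [0.5485, -0.2325, 0.071]
ee_rot: [-0.0, 0.966, 0.257, 0.0]
wrist_force: [-0.4, 0.1, -0.3]
opening: 0.0499
grip_force: 0.0
```

Run:
```python
from h import *
s=observe(); T=rot(s["ee_rot"]).as_matrix()
print(T.T@s["wrist_force"],s["opening"],s["grip_force"],s["moment"],s["q"][5],s["ee_pos"],yaw())
im,c=shot("wrist","w3")
cv2.imwrite("pics/w3c.png",cv2.resize(im[130:380,170:470,::-1],None,fx=2,fy=2,interpolation=2))
```

```text
[-0.27538235 -0.30625396  0.340525  ] 0.0498630842879783 0.0 [-0.09360599  0.2172293   0.00136551] 0.5179748956959357 [ 0.54845231 -0.23251021  0.07102418] -60.24151983555951
```

View pics/w3c.png

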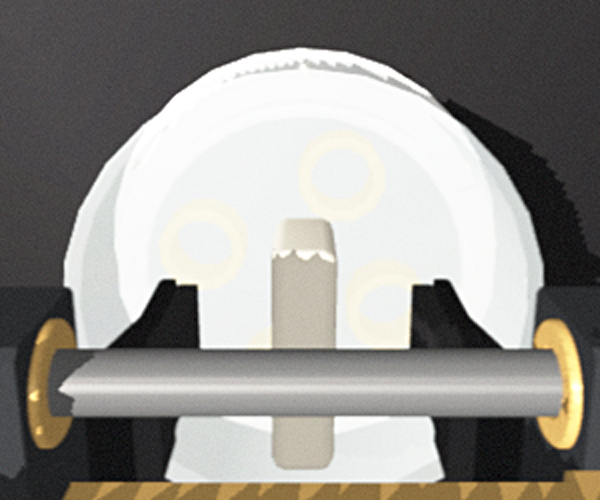

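The bar sits centred between the fingers and is aligned with them.

Request:
arm_command(steps=[{"grip": -1,"x": 0,"y": 0,"z": 0,"yaw": 0},{"grip": -1,"x": 0,"y": 0,"z": 0,"yaw": 0},{"grip": -1,"x": 0,"y": 0,"z": 0,"yaw": 0},{"grip": -1,"x": 0,"y": 0,"z": 0,"yaw": 0},{"grip": -1,"x": 0,"y": 0,"z": 0,"yaw": 0},{"grip": -1,"x": 0,"y": 0,"z": -0.002,"yaw": -1},{"grip": -1,"x": 0,"y": 0,"z": -0.002,"yaw": -1},{"grip": -1,"x": 0,"y": 0,"z": -0.002,"yaw": -1}])

```text
time: 21.25
ee_pos: [0.5483, -0.2326, 0.0713]
ee_rot: [-0.0, 0.924, 0.381, -0.0]
wrist_force: [-1.2, 0.1, 0.9]
opening: 0.0139
grip_force: 30.0
```

Request:
arm_command(steps=[{"grip": -1,"x": 0,"y": 0,"z": -0.002,"yaw": -1},{"grip": -1,"x": 0,"y": 0,"z": -0.002,"yaw": -1},{"grip": -1,"x": 0,"y": 0,"z": -0.002,"yaw": -1},{"grip": -1,"x": 0,"y": 0,"z": -0.002,"yaw": -1},{"grip": -1,"x": 0,"y": 0,"z": -0.002,"yaw": -1},{"grip": -1,"x": 0,"y": 0,"z": -0.002,"yaw": -1},{"grip": -1,"x": 0,"y": 0,"z": -0.002,"yaw": -1},{"grip": -1,"x": 0,"y": 0,"z": -0.002,"yaw": -1}])

```text
time: 22.25
ee_pos: [0.5478, -0.2322, 0.0722]
ee_rot: [-0.001, 0.738, 0.674, -0.0]
wrist_force: [-1.9, 2.5, 2.1]
opening: 0.014
grip_force: 30.0
```

Request:
arm_command(steps=[{"grip": -1,"x": 0,"y": 0,"z": -0.002,"yaw": -1},{"grip": -1,"x": 0,"y": 0,"z": -0.002,"yaw": -1},{"grip": -1,"x": 0,"y": 0,"z": -0.002,"yaw": -1},{"grip": -1,"x": 0,"y": 0,"z": -0.002,"yaw": -1},{"grip": -1,"x": 0,"y": 0,"z": -0.002,"yaw": -1},{"grip": -1,"x": 0,"y": 0,"z": -0.002,"yaw": -1},{"grip": -1,"x": 0,"y": 0,"z": -0.002,"yaw": -1},{"grip": -1,"x": 0,"y": 0,"z": -0.002,"yaw": -1}])

```text
time: 23.25
ee_pos: [0.5472, -0.2324, 0.0731]
ee_rot: [-0.001, 0.463, 0.886, -0.0]
wrist_force: [-3.9, -0.4, 2.8]
opening: 0.0138
grip_force: 30.0
```

Request:
arm_command(steps=[{"grip": -1,"x": 0,"y": 0,"z": -0.002,"yaw": -1},{"grip": -1,"x": 0,"y": 0,"z": -0.002,"yaw": -1},{"grip": -1,"x": 0,"y": 0,"z": -0.002,"yaw": -1},{"grip": -1,"x": 0,"y": 0,"z": -0.002,"yaw": -1},{"grip": -1,"x": 0,"y": 0,"z": -0.002,"yaw": -1},{"grip": -1,"x": 0,"y": 0,"z": -0.002,"yaw": -1},{"grip": -1,"x": 0,"y": 0,"z": -0.002,"yaw": -1},{"grip": -1,"x": 0,"y": 0,"z": -0.002,"yaw": -1}])

```text
time: 24.25
ee_pos: [0.5468, -0.2326, 0.0741]
ee_rot: [-0.002, 0.132, 0.991, 0.0]
wrist_force: [-5.2, 1.0, 3.2]
opening: 0.0139
grip_force: 30.1
```

Request:
arm_command(steps=[{"grip": -1,"x": 0,"y": 0,"z": -0.002,"yaw": -1},{"grip": -1,"x": 0,"y": 0,"z": -0.002,"yaw": -1},{"grip": -1,"x": 0,"y": 0,"z": -0.002,"yaw": -1},{"grip": -1,"x": 0,"y": 0,"z": -0.002,"yaw": -1},{"grip": -1,"x": 0,"y": 0,"z": -0.002,"yaw": -1},{"grip": -1,"x": 0,"y": 0,"z": -0.002,"yaw": -1},{"grip": -1,"x": 0,"y": 0,"z": -0.002,"yaw": -1},{"grip": -1,"x": 0,"y": 0,"z": -0.002,"yaw": -1}])

```text
time: 25.25
ee_pos: [0.5468, -0.2332, 0.075]
ee_rot: [-0.002, -0.215, 0.977, 0.0]
wrist_force: [-5.2, -3.4, 2.4]
opening: 0.0136
grip_force: 30.0
```

Run:
```python
from h import *
s=observe(); T=rot(s["ee_rot"]).as_matrix()
print(T.T@s["wrist_force"],s["opening"],s["grip_force"],s["moment"],s["q"][5],s["ee_pos"],yaw())
```

```text
[ 6.15353085 -0.85318484 -2.36869164] 0.013618427502082493 30.03765549045056 [-0.50452428  0.95328221 -0.30788256] -2.5372255710596585 [ 0.54680983 -0.23320596  0.0750178 ] 114.7922840300961
```

Request:
arm_command(steps=[{"grip": -1,"x": 0,"y": 0,"z": -0.002,"yaw": -1},{"grip": 0.45,"x": 0,"y": 0,"z": 0,"yaw": 0},{"grip": 0.45,"x": 0,"y": 0,"z": 0,"yaw": 0},{"grip": 0.45,"x": 0,"y": 0,"z": 0,"yaw": 0},{"grip": 0.45,"x": 0,"y": 0,"z": 0,"yaw": 1},{"grip": 0.45,"x": 0,"y": 0,"z": 0,"yaw": 1},{"grip": 0.45,"x": 0,"y": 0,"z": 0,"yaw": 1},{"grip": 0.45,"x": 0,"y": 0,"z": 0,"yaw": 1}])

```text
time: 26.25
ee_pos: [0.5485, -0.2325, 0.0753]
ee_rot: [0.0, -0.083, 0.997, 0.0]
wrist_force: [0.5, -0.8, 0.4]
opening: 0.0624
grip_force: 0.0
```

Request:
arm_command(steps=[{"grip": 0.45,"x": 0,"y": 0,"z": 0,"yaw": 1},{"grip": 0.45,"x": 0,"y": 0,"z": 0,"yaw": 1},{"grip": 0.45,"x": 0,"y": 0,"z": 0,"yaw": 1},{"grip": 0.45,"x": 0,"y": 0,"z": 0,"yaw": 1},{"grip": 0.45,"x": 0,"y": 0,"z": 0,"yaw": 1},{"grip": 0.45,"x": 0,"y": 0,"z": 0,"yaw": 1},{"grip": 0.45,"x": 0,"y": 0,"z": 0,"yaw": 1},{"grip": 0.45,"x": 0,"y": 0,"z": 0,"yaw": 1}])

```text
time: 27.25
ee_pos: [0.5485, -0.2325, 0.0753]
ee_rot: [0.0, 0.263, 0.965, 0.0]
wrist_force: [0.5, -0.2, -0.0]
opening: 0.0631
grip_force: 0.0
```

Request:
arm_command(steps=[{"grip": 0.45,"x": 0,"y": 0,"z": 0,"yaw": 1},{"grip": 0.45,"x": 0,"y": 0,"z": 0,"yaw": 1},{"grip": 0.45,"x": 0,"y": 0,"z": 0,"yaw": 1},{"grip": 0.45,"x": 0,"y": 0,"z": 0,"yaw": 1},{"grip": 0.45,"x": 0,"y": 0,"z": 0,"yaw": 1},{"grip": 0.45,"x": 0,"y": 0,"z": 0,"yaw": 1},{"grip": 0.45,"x": 0,"y": 0,"z": 0,"yaw": 1},{"grip": 0.45,"x": 0,"y": 0,"z": 0,"yaw": 1}])

```text
time: 28.25
ee_pos: [0.5485, -0.2325, 0.0753]
ee_rot: [0.0, 0.577, 0.817, 0.0]
wrist_force: [-0.1, -1.0, -0.6]
opening: 0.0626
grip_force: 0.0
```

Request:
arm_command(steps=[{"grip": 0.45,"x": 0,"y": 0,"z": 0,"yaw": 1},{"grip": 0.45,"x": 0,"y": 0,"z": 0,"yaw": 1},{"grip": 0.45,"x": 0,"y": 0,"z": 0,"yaw": 1},{"grip": 0.45,"x": 0,"y": 0,"z": 0,"yaw": 1},{"grip": 0.45,"x": 0,"y": 0,"z": 0,"yaw": 1},{"grip": 0.45,"x": 0,"y": 0,"z": 0,"yaw": 1},{"grip": 0.45,"x": 0,"y": 0,"z": 0,"yaw": 1},{"grip": 0.45,"x": 0,"y": 0,"z": 0,"yaw": 1}])

```text
time: 29.25
ee_pos: [0.5485, -0.2325, 0.0753]
ee_rot: [0.0, 0.822, 0.57, 0.0]
wrist_force: [0.1, -0.1, -0.9]
opening: 0.0632
grip_force: 0.0
```

Request:
arm_command(steps=[{"grip": 0.45,"x": 0,"y": 0,"z": 0,"yaw": 1},{"grip": 0.45,"x": 0,"y": 0,"z": 0,"yaw": 1},{"grip": 0.45,"x": 0,"y": 0,"z": 0,"yaw": 1},{"grip": 0.45,"x": 0,"y": 0,"z": 0,"yaw": 1},{"grip": 0.45,"x": 0,"y": 0,"z": 0,"yaw": 1},{"grip": 0.45,"x": 0,"y": 0,"z": 0,"yaw": 1},{"grip": 0.45,"x": 0,"y": 0,"z": 0,"yaw": 1},{"grip": 0.45,"x": 0,"y": 0,"z": 0,"yaw": 1}])

```text
time: 30.25
ee_pos: [0.5485, -0.2325, 0.0753]
ee_rot: [0.0, 0.967, 0.254, 0.0]
wrist_force: [0.2, 0.1, 0.0]
opening: 0.0634
grip_force: 0.0
```

Request:
arm_command(steps=[{"grip": -1,"x": 0,"y": 0,"z": 0,"yaw": 0},{"grip": -1,"x": 0,"y": 0,"z": 0,"yaw": 0},{"grip": -1,"x": 0,"y": 0,"z": 0,"yaw": 0},{"grip": -1,"x": 0,"y": 0,"z": 0,"yaw": 0},{"grip": -1,"x": 0,"y": 0,"z": 0,"yaw": 0},{"grip": -1,"x": 0,"y": 0,"z": 0,"yaw": 0},{"grip": -1,"x": 0,"y": 0,"z": 0,"yaw": 0},{"grip": -1,"x": 0,"y": 0,"z": -0.002,"yaw": -1}])

```text
time: 31.25
ee_pos: [0.5483, -0.2326, 0.0754]
ee_rot: [-0.0, 0.954, 0.299, -0.0]
wrist_force: [-0.0, -0.4, 0.1]
opening: 0.014
grip_force: 30.0
```

Run:
```python
from h import *
s=observe(); T=rot(s["ee_rot"]).as_matrix()
print(T.T@s["wrist_force"],s["opening"],s["grip_force"],s["moment"],s["q"][5],s["ee_pos"],yaw())
```

```text
[-0.23214688  0.29359419 -0.08024305] 0.014009635178947658 30.00200092792511 [-0.10288472  0.1549204  -0.05526755] 0.4303232913983767 [ 0.54826795 -0.23264432  0.07541726] -55.22755474121287
```

Request:
arm_command(steps=[{"grip": -1,"x": 0,"y": 0,"z": -0.002,"yaw": -1},{"grip": -1,"x": 0,"y": 0,"z": -0.002,"yaw": -1},{"grip": -1,"x": 0,"y": 0,"z": -0.002,"yaw": -1},{"grip": -1,"x": 0,"y": 0,"z": -0.002,"yaw": -1},{"grip": -1,"x": 0,"y": 0,"z": -0.002,"yaw": -1},{"grip": -1,"x": 0,"y": 0,"z": -0.002,"yaw": -1},{"grip": -1,"x": 0,"y": 0,"z": -0.002,"yaw": -1},{"grip": -1,"x": 0,"y": 0,"z": -0.002,"yaw": -1}])

```text
time: 32.25
ee_pos: [0.5479, -0.2324, 0.0763]
ee_rot: [-0.001, 0.794, 0.608, -0.0]
wrist_force: [-1.6, 0.4, 0.3]
opening: 0.0135
grip_force: 30.0
```

Request:
arm_command(steps=[{"grip": -1,"x": 0,"y": 0,"z": -0.002,"yaw": -1},{"grip": -1,"x": 0,"y": 0,"z": -0.002,"yaw": -1},{"grip": -1,"x": 0,"y": 0,"z": -0.002,"yaw": -1},{"grip": -1,"x": 0,"y": 0,"z": -0.002,"yaw": -1},{"grip": -1,"x": 0,"y": 0,"z": -0.002,"yaw": -1},{"grip": -1,"x": 0,"y": 0,"z": -0.002,"yaw": -1},{"grip": -1,"x": 0,"y": 0,"z": -0.002,"yaw": -1},{"grip": -1,"x": 0,"y": 0,"z": -0.002,"yaw": -1}])

```text
time: 33.25
ee_pos: [0.5474, -0.2323, 0.0772]
ee_rot: [-0.001, 0.539, 0.842, -0.0]
wrist_force: [-3.0, 0.7, 2.4]
opening: 0.0139
grip_force: 30.0
```

Request:
arm_command(steps=[{"grip": -1,"x": 0,"y": 0,"z": -0.002,"yaw": -1},{"grip": -1,"x": 0,"y": 0,"z": -0.002,"yaw": -1},{"grip": -1,"x": 0,"y": 0,"z": -0.002,"yaw": -1},{"grip": -1,"x": 0,"y": 0,"z": -0.002,"yaw": -1},{"grip": -1,"x": 0,"y": 0,"z": -0.002,"yaw": -1},{"grip": -1,"x": 0,"y": 0,"z": -0.002,"yaw": -1},{"grip": -1,"x": 0,"y": 0,"z": -0.002,"yaw": -1},{"grip": -1,"x": 0,"y": 0,"z": -0.002,"yaw": -1}])

```text
time: 34.25
ee_pos: [0.547, -0.2326, 0.0781]
ee_rot: [-0.001, 0.218, 0.976, 0.0]
wrist_force: [-4.5, -1.0, 3.0]
opening: 0.0138
grip_force: 30.1
```

Request:
arm_command(steps=[{"grip": -1,"x": 0,"y": 0,"z": -0.002,"yaw": -1},{"grip": -1,"x": 0,"y": 0,"z": -0.002,"yaw": -1},{"grip": -1,"x": 0,"y": 0,"z": -0.002,"yaw": -1},{"grip": -1,"x": 0,"y": 0,"z": -0.002,"yaw": -1},{"grip": -1,"x": 0,"y": 0,"z": -0.002,"yaw": -1},{"grip": -1,"x": 0,"y": 0,"z": -0.002,"yaw": -1},{"grip": -1,"x": 0,"y": 0,"z": -0.002,"yaw": -1},{"grip": -1,"x": 0,"y": 0,"z": -0.002,"yaw": -1}])

```text
time: 35.25
ee_pos: [0.547, -0.2331, 0.0791]
ee_rot: [-0.001, -0.129, 0.992, 0.0]
wrist_force: [-4.4, -0.8, 2.1]
opening: 0.0141
grip_force: 30.1
```

Request:
arm_command(steps=[{"grip": -1,"x": 0,"y": 0,"z": -0.002,"yaw": -1},{"grip": -1,"x": 0,"y": 0,"z": -0.002,"yaw": -1},{"grip": -1,"x": 0,"y": 0,"z": -0.002,"yaw": -1},{"grip": 0.45,"x": 0,"y": 0,"z": 0,"yaw": 0},{"grip": 0.45,"x": 0,"y": 0,"z": 0,"yaw": 0},{"grip": 0.45,"x": 0,"y": 0,"z": 0,"yaw": 0},{"grip": 0.45,"x": 0,"y": 0,"z": 0,"yaw": 1},{"grip": 0.45,"x": 0,"y": 0,"z": 0,"yaw": 1}])

```text
time: 36.25
ee_pos: [0.5485, -0.2325, 0.0797]
ee_rot: [0.0, -0.169, 0.986, -0.0]
wrist_force: [0.8, -0.8, -0.2]
opening: 0.056
grip_force: 0.0
```

Request:
arm_command(steps=[{"grip": 0.45,"x": 0,"y": 0,"z": 0,"yaw": 1},{"grip": 0.45,"x": 0,"y": 0,"z": 0,"yaw": 1},{"grip": 0.45,"x": 0,"y": 0,"z": 0,"yaw": 1},{"grip": 0.45,"x": 0,"y": 0,"z": 0,"yaw": 1},{"grip": 0.45,"x": 0,"y": 0,"z": 0,"yaw": 1},{"grip": 0.45,"x": 0,"y": 0,"z": 0,"yaw": 1},{"grip": 0.45,"x": 0,"y": 0,"z": 0,"yaw": 1},{"grip": 0.45,"x": 0,"y": 0,"z": 0,"yaw": 1}])

```text
time: 37.25
ee_pos: [0.5485, -0.2325, 0.0796]
ee_rot: [0.0, 0.178, 0.984, 0.0]
wrist_force: [-0.3, -0.3, -0.2]
opening: 0.0636
grip_force: 0.0
```

Request:
arm_command(steps=[{"grip": 0.45,"x": 0,"y": 0,"z": 0,"yaw": 1},{"grip": 0.45,"x": 0,"y": 0,"z": 0,"yaw": 1},{"grip": 0.45,"x": 0,"y": 0,"z": 0,"yaw": 1},{"grip": 0.45,"x": 0,"y": 0,"z": 0,"yaw": 1},{"grip": 0.45,"x": 0,"y": 0,"z": 0,"yaw": 1},{"grip": 0.45,"x": 0,"y": 0,"z": 0,"yaw": 1},{"grip": 0.45,"x": 0,"y": 0,"z": 0,"yaw": 1},{"grip": 0.45,"x": 0,"y": 0,"z": 0,"yaw": 1}])

```text
time: 38.25
ee_pos: [0.5485, -0.2325, 0.0796]
ee_rot: [0.0, 0.504, 0.864, 0.0]
wrist_force: [-0.6, -0.1, -0.4]
opening: 0.0634
grip_force: 0.0
```

Request:
arm_command(steps=[{"grip": 0.45,"x": 0,"y": 0,"z": 0,"yaw": 1},{"grip": 0.45,"x": 0,"y": 0,"z": 0,"yaw": 1},{"grip": 0.45,"x": 0,"y": 0,"z": 0,"yaw": 1},{"grip": 0.45,"x": 0,"y": 0,"z": 0,"yaw": 1},{"grip": 0.45,"x": 0,"y": 0,"z": 0,"yaw": 1},{"grip": 0.45,"x": 0,"y": 0,"z": 0,"yaw": 1},{"grip": 0.45,"x": 0,"y": 0,"z": 0,"yaw": 1},{"grip": 0.45,"x": 0,"y": 0,"z": 0,"yaw": 1}])

```text
time: 39.25
ee_pos: [0.5485, -0.2325, 0.0797]
ee_rot: [0.0, 0.769, 0.639, 0.0]
wrist_force: [-0.1, 0.3, -0.9]
opening: 0.0631
grip_force: 0.0
```

Request:
arm_command(steps=[{"grip": 0.45,"x": 0,"y": 0,"z": 0,"yaw": 1},{"grip": 0.45,"x": 0,"y": 0,"z": 0,"yaw": 1},{"grip": 0.45,"x": 0,"y": 0,"z": 0,"yaw": 1},{"grip": 0.45,"x": 0,"y": 0,"z": 0,"yaw": 1},{"grip": 0.45,"x": 0,"y": 0,"z": 0,"yaw": 1},{"grip": 0.45,"x": 0,"y": 0,"z": 0,"yaw": 1},{"grip": 0.45,"x": 0,"y": 0,"z": 0,"yaw": 1},{"grip": 0.45,"x": 0,"y": 0,"z": 0,"yaw": 1}])

```text
time: 40.25
ee_pos: [0.5485, -0.2325, 0.0797]
ee_rot: [0.0, 0.941, 0.338, 0.0]
wrist_force: [0.5, 0.7, 0.3]
opening: 0.0629
grip_force: 0.0
```

Request:
arm_command(steps=[{"grip": 0.45,"x": 0,"y": 0,"z": 0,"yaw": 1},{"grip": 0.45,"x": 0,"y": 0,"z": 0,"yaw": 1},{"grip": -1,"x": 0,"y": 0,"z": 0,"yaw": 0},{"grip": -1,"x": 0,"y": 0,"z": 0,"yaw": 0},{"grip": -1,"x": 0,"y": 0,"z": 0,"yaw": 0},{"grip": -1,"x": 0,"y": 0,"z": 0,"yaw": 0},{"grip": -1,"x": 0,"y": 0,"z": 0,"yaw": 0},{"grip": -1,"x": 0,"y": 0,"z": 0,"yaw": 0}])

```text
time: 41.25
ee_pos: [0.5483, -0.2326, 0.0796]
ee_rot: [-0.0, 0.967, 0.256, -0.0]
wrist_force: [-0.2, 0.3, -1.3]
opening: 0.0134
grip_force: 30.0
```

Run:
```python
from h import *
s=observe(); T=rot(s["ee_rot"]).as_matrix()
print(T.T@s["wrist_force"],s["opening"],s["grip_force"],s["moment"],s["q"][5],s["ee_pos"],yaw())
```

```text
[-0.01308282 -0.38778608  1.32938186] 0.013371263191528728 29.99838799238205 [-0.06641745  0.16752658 -0.01619068] 0.5193527299366244 [ 0.54829708 -0.23261725  0.07960754] -60.32837946341261
```

Request:
arm_command(steps=[{"grip": -1,"x": 0,"y": 0,"z": -0.002,"yaw": -1},{"grip": -1,"x": 0,"y": 0,"z": -0.002,"yaw": -1},{"grip": -1,"x": 0,"y": 0,"z": -0.002,"yaw": -1},{"grip": -1,"x": 0,"y": 0,"z": -0.002,"yaw": -1},{"grip": -1,"x": 0,"y": 0,"z": -0.002,"yaw": -1},{"grip": -1,"x": 0,"y": 0,"z": -0.002,"yaw": -1},{"grip": -1,"x": 0,"y": 0,"z": -0.002,"yaw": -1},{"grip": -1,"x": 0,"y": 0,"z": -0.002,"yaw": -1}])

```text
time: 42.25
ee_pos: [0.548, -0.2324, 0.0805]
ee_rot: [-0.0, 0.82, 0.572, -0.0]
wrist_force: [-1.5, 0.8, 1.5]
opening: 0.0139
grip_force: 30.0
```

Request:
arm_command(steps=[{"grip": -1,"x": 0,"y": 0,"z": -0.002,"yaw": -1},{"grip": -1,"x": 0,"y": 0,"z": -0.002,"yaw": -1},{"grip": -1,"x": 0,"y": 0,"z": -0.002,"yaw": -1},{"grip": -1,"x": 0,"y": 0,"z": -0.002,"yaw": -1},{"grip": -1,"x": 0,"y": 0,"z": -0.002,"yaw": -1},{"grip": -1,"x": 0,"y": 0,"z": -0.002,"yaw": -1},{"grip": -1,"x": 0,"y": 0,"z": -0.002,"yaw": -1},{"grip": -1,"x": 0,"y": 0,"z": -0.002,"yaw": -1}])

```text
time: 43.25
ee_pos: [0.5475, -0.2324, 0.0814]
ee_rot: [-0.001, 0.575, 0.818, -0.0]
wrist_force: [-2.0, -0.5, 2.3]
opening: 0.0137
grip_force: 30.0
```

Request:
arm_command(steps=[{"grip": -1,"x": 0,"y": 0,"z": -0.002,"yaw": -1},{"grip": -1,"x": 0,"y": 0,"z": -0.002,"yaw": -1},{"grip": -1,"x": 0,"y": 0,"z": -0.002,"yaw": -1},{"grip": -1,"x": 0,"y": 0,"z": -0.002,"yaw": -1},{"grip": -1,"x": 0,"y": 0,"z": -0.002,"yaw": -1},{"grip": -1,"x": 0,"y": 0,"z": -0.002,"yaw": -1},{"grip": -1,"x": 0,"y": 0,"z": -0.002,"yaw": -1},{"grip": -1,"x": 0,"y": 0,"z": -0.002,"yaw": -1}])

```text
time: 44.25
ee_pos: [0.5471, -0.2326, 0.0823]
ee_rot: [-0.001, 0.261, 0.965, -0.0]
wrist_force: [-5.1, -0.4, 3.1]
opening: 0.0135
grip_force: 30.1
```

Request:
arm_command(steps=[{"grip": -1,"x": 0,"y": 0,"z": -0.002,"yaw": -1},{"grip": -1,"x": 0,"y": 0,"z": -0.002,"yaw": -1},{"grip": -1,"x": 0,"y": 0,"z": -0.002,"yaw": -1},{"grip": -1,"x": 0,"y": 0,"z": -0.002,"yaw": -1},{"grip": -1,"x": 0,"y": 0,"z": 0,"yaw": 0},{"grip": -1,"x": 0,"y": 0,"z": -0.03,"yaw": 0},{"grip": -1,"x": 0,"y": 0,"z": -0.03,"yaw": 0},{"grip": -1,"x": 0,"y": 0,"z": -0.03,"yaw": 0}])

```text
time: 45.25
ee_pos: [0.5471, -0.2325, 0.0873]
ee_rot: [-0.001, 0.09, 0.996, 0.0]
wrist_force: [-4.1, -2.9, -4.8]
opening: 0.014
grip_force: 30.0
```

Run:
```python
from h import *
s=observe(); T=rot(s["ee_rot"]).as_matrix()
print(T.T@s["wrist_force"],s["opening"],s["grip_force"],s["moment"],s["q"][5],s["ee_pos"],yaw())
go([.56,-.405,.13])
c=cam("top"); print(px(c,[.56,-.405,0]))
for u,v in [(512,215),(435,150)]: print(pt(c,u,v,0))
```

```text
[ 3.53214224 -3.59165528  4.78814446] 0.014001815576348574 29.99782294034958 [-0.50558373  0.96794834 -0.00565408] -1.9233107871099038 [ 0.5471251  -0.23246951  0.08734996] 79.62624346573553
rows x,y,z [-0.727 -2.79  -0.713] yaw 0 q6 -1.923 t 45.25
[456.46478581 219.91035817]
[ 0.57442352 -0.55873952  0.        ]
[ 0.75761304 -0.34906653  0.        ]
```

Request:
arm_command(steps=[{"grip": -1,"x": 0,"y": 0,"z": -0.15,"yaw": 0},{"grip": -1,"x": 0,"y": 0,"z": -0.2,"yaw": 0},{"grip": -1,"x": 0,"y": 0,"z": -0.2,"yaw": 0},{"grip": -1,"x": 0,"y": 0,"z": -0.2,"yaw": 0},{"grip": -1,"x": -0.1,"y": -0.4,"z": 0,"yaw": 0},{"grip": -1,"x": -0.2,"y": -0.8,"z": 0,"yaw": 0},{"grip": -1,"x": -0.2,"y": -0.8,"z": 0,"yaw": 0},{"grip": -1,"x": -0.2,"y": -0.8,"z": 0,"yaw": 0}])

```text
time: 46.25
ee_pos: [0.5592, -0.4081, 0.1332]
ee_rot: [0.0, 0.09, 0.996, -0.0]
wrist_force: [0.6, -0.9, -1.7]
opening: 0.0137
grip_force: 30.0
```

Run:
```python
from h import *
s=observe(); print(s["wrist_force"],s["opening"],s["ee_pos"]); go([.56,-.405,.062])
im,c=shot("top"); im2,_=shot("scene")
cv2.imwrite("pics/chk1.png",np.hstack([cv2.resize(im[150:330,340:520],(400,400)),cv2.resize(im2[150:330,130:310],(400,400))])[:,:,::-1])
```

```text
[ 0.55810727 -0.90808928 -1.68870754] 0.013680949806636438 [ 0.55919644 -0.40812421  0.1331928 ]
rows x,y,z [-0.004  0.054  1.187] yaw 0 q6 -2.134 t 46.25
```

View pics/chk1.png

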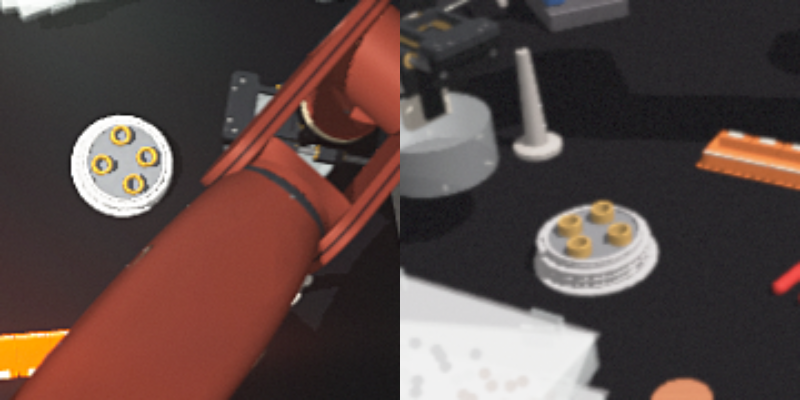

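The tub is open with four rings in it, and the cover hangs in the gripper clear of the mandrel.

Request:
arm_command(steps=[{"grip": -1,"x": 0,"y": 0,"z": 0.4,"yaw": 0},{"grip": -1,"x": 0,"y": 0,"z": 0.4,"yaw": 0},{"grip": -1,"x": 0,"y": 0,"z": 0.3,"yaw": 0},{"grip": -1,"x": 0,"y": 0,"z": 0,"yaw": 0},{"grip": -1,"x": 0,"y": 0,"z": 0.03,"yaw": 0},{"grip": -1,"x": 0,"y": 0,"z": 0.03,"yaw": 0},{"grip": -1,"x": 0,"y": 0,"z": 0,"yaw": 0},{"grip": -1,"x": 0,"y": 0,"z": 0,"yaw": 0}])

```text
time: 47.35
ee_pos: [0.5597, -0.4055, 0.0642]
ee_rot: [0.0, 0.09, 0.996, -0.0]
wrist_force: [-0.3, 0.3, -0.8]
opening: 0.0138
grip_force: 30.0
```

Request:
arm_command(steps=[{"grip": -1,"x": 0,"y": 0,"z": 0.02,"yaw": 0},{"grip": -1,"x": 0,"y": 0,"z": 0.02,"yaw": 0},{"grip": -1,"x": 0,"y": 0,"z": 0,"yaw": 0},{"grip": 1,"x": 0,"y": 0,"z": 0,"yaw": 0},{"grip": 1,"x": 0,"y": 0,"z": 0,"yaw": 0},{"grip": 1,"x": 0,"y": 0,"z": 0,"yaw": 0},{"grip": 1,"x": 0,"y": 0,"z": 0,"yaw": 0},{"grip": 1,"x": 0,"y": 0,"z": 0,"yaw": 0}])

```text
time: 48.35
ee_pos: [0.5595, -0.4054, 0.0613]
ee_rot: [-0.0, 0.09, 0.996, 0.0]
wrist_force: [0.5, -0.4, 0.6]
opening: 0.056
grip_force: 0.0
```

Request:
arm_command(steps=[{"grip": 1,"x": 0,"y": 0,"z": -0.3,"yaw": 0},{"grip": 1,"x": 0,"y": 0,"z": -0.5,"yaw": 0},{"grip": 1,"x": 0,"y": 0,"z": -0.7,"yaw": 0},{"grip": 1,"x": 0,"y": 0,"z": -0.7,"yaw": 0},{"grip": 1,"x": 0,"y": 0.7,"z": 0,"yaw": 0},{"grip": 1,"x": 0,"y": 0.7,"z": 0,"yaw": 0},{"grip": 1,"x": 0,"y": 0.7,"z": 0,"yaw": 0},{"grip": 1,"x": 0,"y": 0.7,"z": 0,"yaw": 0}])

```text
time: 49.35
ee_pos: [0.5902, -0.2391, 0.1952]
ee_rot: [0.001, 0.09, 0.996, -0.0]
wrist_force: [0.4, 0.6, -0.7]
opening: 0.0869
grip_force: 0.0
```

Run:
```python
from h import *
s=observe(); print(s["ee_pos"],yaw(),s["q"])
im,c=shot("wrist","w4")
T=imaging.read_camera("scene"); cv2.imwrite("pics/sc4.png",np.hstack([im,T])[:, :, ::-1][::1,::1][:, :][:480] if 0 else cv2.resize(np.hstack([im,T[100:340,130:450].repeat(2,0).repeat(2,1)]),(800,300))[:,:,::-1])
hsv=cv2.cvtColor(im,cv2.COLOR_RGB2HSV)
m=cv2.inRange(hsv,(12,90,60),(32,255,255)); m=cv2.morphologyEx(m,cv2.MORPH_CLOSE,np.ones((5,5)))
for k in cv2.findContours(m,0,2)[0]:
    if cv2.contourArea(k)>150:
        (u,v),r=cv2.minEnclosingCircle(k); print((u,v),r,cv2.contourArea(k),pt(c,u,v,.037))
print(px(c,[.548,-.2325,.03]))
```

```text
[ 0.59016091 -0.2390637   0.19521773] 79.65798123224543 [-5.08660481e-01  2.65524435e-01  1.52476549e+00  4.56543086e-05
  1.34922867e+00 -1.89896513e+00]
(465.02874755859375, 375.5) 174.28793334960938 5438.0 [ 0.77764701 -0.12391819  0.037     ]
(525.5, 321.5) 33.59325408935547 1182.0 [ 0.72695609 -0.06120925  0.037     ]
(118.5, 321.5) 33.3542594909668 1193.0 [ 0.65611211 -0.45208385  0.037     ]
(334.62451171875, 204.50584411621094) 14.197026252746582 485.5 [ 0.5797402  -0.22485752  0.037     ]
(293.5, 181.0) 14.151071548461914 479.5 [ 0.55272537 -0.25679902  0.037     ]
(352.6000061035156, 158.39999389648438) 13.413519859313965 474.0 [ 0.5427974  -0.20276863  0.037     ]
(303.0, 139.3958282470703) 13.75049114227295 482.0 [ 0.51960081 -0.24182685  0.037     ]
[319.83586941 169.9092477 ]
```

View pics/sc4.png

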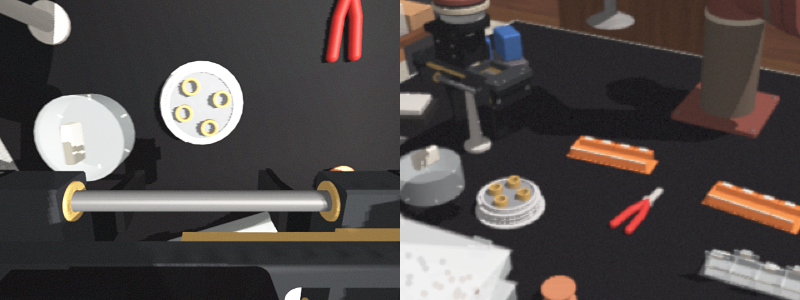

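The cover stands upright at the left of the wrist view, and all four rings were found around (320,170).

Run:
```python
from h import *
c=cam("top"); a,b=pt(c,191.4,238.2,0),pt(c,258.4,236.1,0); print(a,b,np.degrees(np.arctan2(*(a-b)[1::-1])))
im,c=shot("top")
hsv=cv2.cvtColor(im,cv2.COLOR_RGB2HSV)
m=cv2.inRange(hsv[185:260,360:435],(12,90,60),(32,255,255))
for k in cv2.findContours(m,0,2)[0]:
    if cv2.contourArea(k)>15:
        (u,v),r=cv2.minEnclosingCircle(k); print(u+360,v+185,r,pt(c,u+360,v+185,.04))
go([.5797,-.2249,.12],91)
```

```text
[0.50572098 0.32622309 0.        ] [0.51239917 0.14162222 0.        ] 92.07185281952714
rows x,y,z [0.219 0.19  1.251] yaw -2.23 q6 -1.901 t 49.5
```

Request:
arm_command(steps=[{"grip": -0.2,"x": 0.22,"y": 0.19,"z": 0.5,"yaw": 0},{"grip": -0.2,"x": 0,"y": 0,"z": 0.5,"yaw": -1},{"grip": -0.2,"x": 0,"y": 0,"z": 0.25,"yaw": -1},{"grip": -0.2,"x": 0,"y": 0,"z": 0,"yaw": -0.45},{"grip": -0.2,"x": 0,"y": 0,"z": 0,"yaw": 0},{"grip": -0.2,"x": 0,"y": 0,"z": 0,"yaw": 0},{"grip": -0.2,"x": 0,"y": 0,"z": 0,"yaw": 0},{"grip": -0.2,"x": 0,"y": 0,"z": 0,"yaw": 0}])

```text
time: 50.5
ee_pos: [0.5788, -0.2267, 0.1187]
ee_rot: [0.0, -0.017, 1.0, -0.0]
wrist_force: [0.5, 0.4, -0.1]
opening: 0.0349
grip_force: 0.0
```

```bash
cat >> h.py <<'E'
def rings(im,c,z=.044,lo=(12,90,60)):
    # centre of the ring's top face: the hole's outer edge via ellipse of the mask's contour
    m=cv2.inRange(cv2.cvtColor(im,cv2.COLOR_RGB2HSV),lo,(34,255,255)); out=[]
    m=cv2.morphologyEx(m,cv2.MORPH_CLOSE,np.ones((3,3)))
    for k in cv2.findContours(m,0,2)[0]:
        if cv2.contourArea(k)>150:
            (u,v),r=cv2.minEnclosingCircle(k); p=pt(c,u,v,z)
            if np.linalg.norm(p[:2]-[.548,-.2325])<.06: out.append(p); print("ring",(round(u),round(v)),round(r,1),p.round(4))
    return out
E
python3 - <<'E'
from h import *
im,c=shot("wrist","w5"); rings(im,c,.037); s=observe(); print(s["ee_pos"],yaw(),s["opening"])
go([.5797,-.2249,.037],92)
E
```

```text
ring (321, 242) 17.9 [ 0.5787 -0.2265  0.037 ]
ring (277, 204) 18.5 [ 0.5526 -0.2573  0.037 ]
[ 0.57878274 -0.22663742  0.1185675 ] 91.90736533834965 0.03482811203842195
rows x,y,z [-0.016  0.029  1.359] yaw -0.02 q6 -2.104 t 50.55
```

View pics/w5.png

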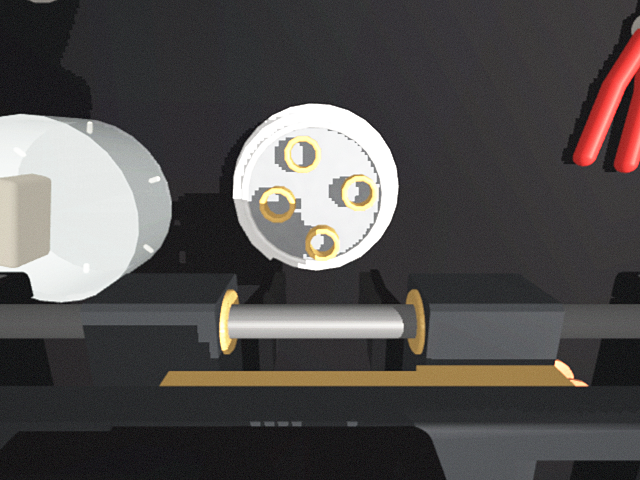

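The picture shows the open tub with rings at (323,243), (277,204), (302,154) and (358,192), and the cover standing at the left.

Request:
arm_command(steps=[{"grip": -0.2,"x": 0,"y": 0,"z": 0.5,"yaw": 0},{"grip": -0.2,"x": 0,"y": 0,"z": 0.5,"yaw": 0},{"grip": -0.2,"x": 0,"y": 0,"z": 0.35,"yaw": 0},{"grip": -0.2,"x": 0,"y": 0,"z": 0,"yaw": 0},{"grip": -1,"x": 0,"y": 0,"z": 0,"yaw": 0},{"grip": -1,"x": 0,"y": 0,"z": 0,"yaw": 0},{"grip": -1,"x": 0,"y": 0,"z": 0,"yaw": 0},{"grip": -1,"x": 0,"y": 0,"z": 0,"yaw": 0}])

```text
time: 51.55
ee_pos: [0.5794, -0.2269, 0.0385]
ee_rot: [0.001, -0.017, 1.0, -0.0]
wrist_force: [-0.7, 0.9, 4.8]
opening: 0.0225
grip_force: 30.0
```

Run:
```python
from h import *
s=observe(); print(s["ee_pos"],s["opening"],s["grip_force"],s["wrist_force"]); go([.534,.12,.20],92)
```

```text
[ 0.57936323 -0.22688663  0.03848635] 0.022537529679476767 30.0016224430874 [-0.72781755  0.88893901  4.8149449 ]
rows x,y,z [ 0.558  5.801 -2.697] yaw -0.02 q6 -2.104 t 51.55
```

Request:
arm_command(steps=[{"grip": -1,"x": 0,"y": 0,"z": -0.1,"yaw": 0},{"grip": -1,"x": 0,"y": 0,"z": -0.3,"yaw": 0},{"grip": -1,"x": 0,"y": 0,"z": -0.5,"yaw": 0},{"grip": -1,"x": 0,"y": 0,"z": -0.5,"yaw": 0},{"grip": -1,"x": 0,"y": 0,"z": 0,"yaw": 0},{"grip": -1,"x": 0,"y": 0,"z": 0,"yaw": 0},{"grip": -1,"x": 0,"y": 0,"z": 0,"yaw": 0},{"grip": -1,"x": 0,"y": 0,"z": 0,"yaw": 0}])

```text
time: 52.55
ee_pos: [0.578, -0.2262, 0.1201]
ee_rot: [-0.001, -0.017, 1.0, 0.001]
wrist_force: [0.2, 0.3, 0.4]
opening: 0.0226
grip_force: 30.0
```

Run:
```python
from h import *
s=observe(); print(s["ee_pos"],s["opening"],s["grip_force"],s["wrist_force"])
im,c=shot("wrist"); rings(im,c,.037)
cv2.imwrite("pics/w6.png",np.hstack([cv2.resize(im[130:350,200:450],None,fx=2,fy=2),])[:,:,::-1])
go([.534,.12,.20],92)
```

```text
[ 0.57800295 -0.22620406  0.12012281] 0.022586660150561204 29.999845675192773 [0.17678242 0.33493536 0.43300827]
ring (277, 205) 18.5 [ 0.5525 -0.2571  0.037 ]
rows x,y,z [ 0.545  5.794 -1.322] yaw -0.02 q6 -2.104 t 52.6
```

View pics/w6.png

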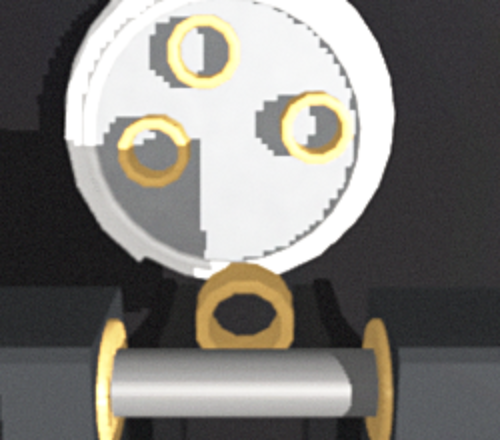

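The ring is held between the fingertips at about (322,287), roughly level.

Request:
arm_command(steps=[{"grip": -1,"x": 0.05,"y": 0.8,"z": -0.33,"yaw": 0},{"grip": -1,"x": 0.05,"y": 0.8,"z": -0.33,"yaw": 0},{"grip": -1,"x": 0.05,"y": 0.8,"z": -0.33,"yaw": 0},{"grip": -1,"x": 0.05,"y": 0.8,"z": -0.33,"yaw": 0},{"grip": -1,"x": 0.05,"y": 0.9,"z": 0,"yaw": 0},{"grip": -1,"x": 0.05,"y": 0.9,"z": 0,"yaw": 0},{"grip": -1,"x": 0.05,"y": 0.9,"z": 0,"yaw": 0},{"grip": -1,"x": 0.05,"y": 0.9,"z": 0,"yaw": 0}])

```text
time: 53.6
ee_pos: [0.5406, 0.1821, 0.2003]
ee_rot: [-0.0, -0.017, 1.0, -0.0]
wrist_force: [0.5, -0.1, -0.9]
opening: 0.0227
grip_force: 30.0
```

Request:
arm_command(steps=[{"grip": -1,"x": 0,"y": 0.5,"z": 0,"yaw": 0},{"grip": -1,"x": 0,"y": 0.2,"z": 0,"yaw": 0},{"grip": -1,"x": 0,"y": 0,"z": 0,"yaw": 0},{"grip": -1,"x": 0,"y": 0,"z": 0,"yaw": 0},{"grip": -1,"x": 0,"y": 0,"z": 0,"yaw": 0},{"grip": -1,"x": 0,"y": 0,"z": 0,"yaw": 0},{"grip": -1,"x": 0,"y": 0,"z": 0,"yaw": 0},{"grip": -1,"x": 0,"y": 0,"z": 0,"yaw": 0}])

```text
time: 54.6
ee_pos: [0.5397, 0.2222, 0.2006]
ee_rot: [0.0, -0.017, 1.0, -0.0]
wrist_force: [0.7, -0.6, 0.4]
opening: 0.0225
grip_force: 30.0
```

Run:
```python
from h import *
s=observe(); print(s["ee_pos"],s["opening"],s["wrist_force"],yaw())
im,c=shot("wrist","w7")
a=np.radians(2.07); X=np.array([np.cos(a),np.sin(a),0]);Y=np.array([-X[1],X[0],0]); O=np.array([.536,.2354,0])
v=im.copy()
for dx,dy in [(-22,83.5),(22,83.5),(22,-83.5),(-22,-83.5)]:
    p=px(c,O+X*dx/1e3+Y*dy/1e3+[0,0,.02]); print((dx,dy),p.round(1)); cv2.drawMarker(v,tuple(int(t) for t in p),(255,0,0),0,8,1)
cv2.imwrite("pics/w7c.png",cv2.resize(v[130:430,100:560],None,fx=1.7,fy=1.7,interpolation=2)[:,:,::-1])
```

```text
[0.53971359 0.2222332  0.20059999] 0.022462078601120688 [ 0.70272684 -0.63988174  0.37314396] 91.90396311794197
(-22, 83.5) [423.7 187.2]
(22, 83.5) [420.5 232.3]
(22, -83.5) [249.1 232.6]
(-22, -83.5) [246.6 187.5]
```

View pics/w7c.png

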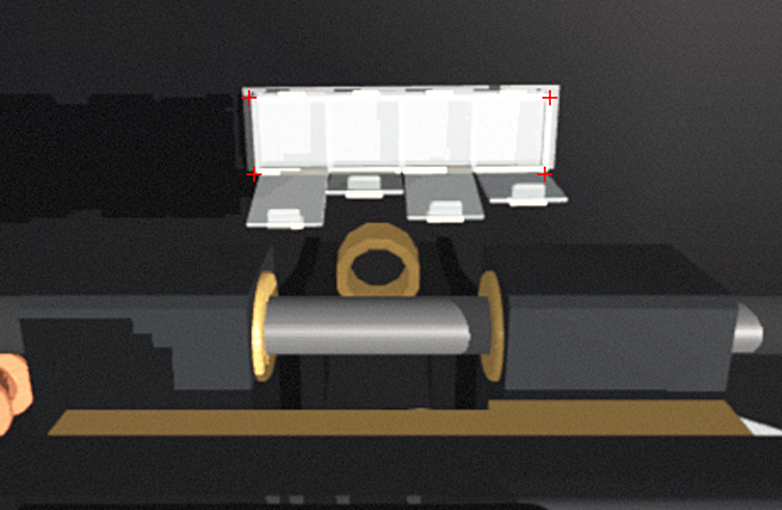

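The overlaid corners match the frosted organiser's rim to within 2–3 mm. Its flaps stand on the side nearer the gripper, and the ring is held at (322,285).

```bash
cat >> h.py <<'E'
_a=np.radians(2.07); X=np.array([np.cos(_a),np.sin(_a),0]);Y=np.array([-X[1],X[0],0]); O=np.array([.5350,.2352,0])
def cell(i,dx=0,z=0): return O+Y*(.0615-.041*i)+X*dx+[0,0,z]
E
python3 - <<'E'
from h import *
go(cell(3,0,.08),92.07); go(cell(3,0,.0215),92.07)
E
```

```text
rows x,y,z [ 0.069 -0.807  2.01 ] yaw -0.03 q6 -1.348 t 54.65
rows x,y,z [ 0.069 -0.807  2.985] yaw -0.03 q6 -1.348 t 54.65
```

Request:
arm_command(steps=[{"grip": -1,"x": 0.07,"y": -0.8,"z": 0,"yaw": 0},{"grip": -1,"x": 0,"y": 0,"z": 0.7,"yaw": 0},{"grip": -1,"x": 0,"y": 0,"z": 0.8,"yaw": 0},{"grip": -1,"x": 0,"y": 0,"z": 0.7,"yaw": 0},{"grip": -1,"x": 0,"y": 0,"z": 0.5,"yaw": 0},{"grip": -1,"x": 0,"y": 0,"z": 0.25,"yaw": 0},{"grip": -1,"x": 0,"y": 0,"z": 0,"yaw": 0},{"grip": -1,"x": 0,"y": 0,"z": 0,"yaw": 0}])

```text
time: 55.65
ee_pos: [0.5384, 0.1745, 0.0251]
ee_rot: [0.001, -0.017, 1.0, 0.0]
wrist_force: [0.3, 0.2, 0.2]
opening: 0.0226
grip_force: 30.0
```

Run:
```python
from h import *
go(cell(3,0,.0215),92.07); s=observe(); print(s["ee_pos"],s["opening"],s["wrist_force"],s["grip_force"])
```

```text
rows x,y,z [ 0.02  -0.013  0.06 ] yaw -0.03 q6 -1.43 t 55.65
[0.53838419 0.17453345 0.02510022] 0.022640682581638944 [0.3104555  0.24315811 0.24189441] 29.999953731894493
```

Request:
arm_command(steps=[{"grip": -1,"x": 0.02,"y": 0,"z": 0.05,"yaw": 0},{"grip": -0.2,"x": 0,"y": 0,"z": 0,"yaw": 0},{"grip": -0.2,"x": 0,"y": 0,"z": 0,"yaw": 0},{"grip": -0.2,"x": 0,"y": 0,"z": 0,"yaw": 0},{"grip": -0.2,"x": 0,"y": 0,"z": -0.3,"yaw": 0},{"grip": -0.2,"x": 0,"y": 0,"z": -0.8,"yaw": 0},{"grip": -0.2,"x": 0,"y": 0,"z": -0.8,"yaw": 0},{"grip": -0.2,"x": 0,"y": 0,"z": 0,"yaw": 0}])

```text
time: 56.65
ee_pos: [0.5398, 0.175, 0.1413]
ee_rot: [0.005, -0.017, 1.0, 0.001]
wrist_force: [1.1, 0.6, 0.2]
opening: 0.0346
grip_force: 0.0
```

```bash
cat >> h.py <<'E'
def inorg(im,c,z=.010):
    m=cv2.inRange(cv2.cvtColor(im,cv2.COLOR_RGB2HSV),(10,70,40),(34,255,255))
    m=cv2.morphologyEx(m,cv2.MORPH_CLOSE,np.ones((3,3)))
    for k in cv2.findContours(m,0,2)[0]:
        if cv2.contourArea(k)>60:
            (u,v),r=cv2.minEnclosingCircle(k); p=pt(c,u,v,z)-O
            if abs(p@X)<.05 and abs(p@Y)<.1: print("in organiser",(round(u),round(v)),round(r,1),"x,y mm",(p@X*1e3).round(1),(p@Y*1e3).round(1))
E
python3 - <<'E'
from h import *
im,c=shot("wrist","w8"); inorg(im,c); s=observe(); print(s["ee_pos"],s["opening"]); go([.5525,-.2565,.12],92.07)
im,c=shot("top","t8"); inorg(im,c)
E
```

```text
in organiser (321, 219) 14.9 x,y mm -1.7 -60.1
[0.53806095 0.1746091  0.13840858] 0.03478958885471396
rows x,y,z [ 2.000e-03 -7.189e+00  3.000e-01] yaw -0.03 q6 -1.43 t 56.7
```

Request:
arm_command(steps=[{"grip": -0.2,"x": 0,"y": -0.9,"z": 0,"yaw": 0},{"grip": -0.2,"x": 0,"y": -0.9,"z": 0,"yaw": 0},{"grip": -0.2,"x": 0,"y": -0.9,"z": 0,"yaw": 0},{"grip": -0.2,"x": 0,"y": -0.9,"z": 0,"yaw": 0},{"grip": -0.2,"x": 0,"y": -0.9,"z": 0,"yaw": 0},{"grip": -0.2,"x": 0,"y": -0.9,"z": 0,"yaw": 0},{"grip": -0.2,"x": 0,"y": -0.9,"z": 0,"yaw": 0},{"grip": -0.2,"x": 0,"y": -0.9,"z": 0.15,"yaw": 0}])

```text
time: 57.75
ee_pos: [0.5497, -0.259, 0.1247]
ee_rot: [-0.0, -0.017, 1.0, 0.0]
wrist_force: [1.0, 0.6, 0.8]
opening: 0.0347
grip_force: 0.0
```

Request:
arm_command(steps=[{"grip": -0.2,"x": 0,"y": 0,"z": 0.15,"yaw": 0},{"grip": -0.2,"x": 0,"y": 0,"z": 0,"yaw": 0},{"grip": -0.2,"x": 0,"y": 0,"z": 0,"yaw": 0},{"grip": -0.2,"x": 0,"y": 0,"z": 0,"yaw": 0},{"grip": -0.2,"x": 0,"y": 0,"z": 0,"yaw": 0},{"grip": -0.2,"x": 0,"y": 0,"z": 0,"yaw": 0},{"grip": -0.2,"x": 0,"y": 0,"z": 0,"yaw": 0},{"grip": -0.2,"x": 0,"y": 0,"z": 0,"yaw": 0}])

```text
time: 58.75
ee_pos: [0.5503, -0.2576, 0.1166]
ee_rot: [-0.0, -0.017, 1.0, -0.0]
wrist_force: [-0.7, -1.0, -1.1]
opening: 0.0347
grip_force: 0.0
```

Run:
```python
from h import *
im,c=shot("wrist","w9"); r=rings(im,c,.037); s=observe(); print(s["ee_pos"],s["opening"])
for p in r: go([p[0],p[1],.0375],92.07)
```

```text
ring (321, 246) 18.0 [ 0.5523 -0.2573  0.037 ]
ring (404, 237) 13.1 [ 0.5439 -0.2007  0.037 ]
ring (400, 234) 17.5 [ 0.5422 -0.2034  0.037 ]
[ 0.55031514 -0.25756017  0.11657552] 0.03462266562439188
rows x,y,z [-0.033  0.002  1.318] yaw -0.03 q6 -2.172 t 58.8
rows x,y,z [0.075 0.951 1.318] yaw -0.03 q6 -2.172 t 58.8
rows x,y,z [0.106 0.906 1.318] yaw -0.03 q6 -2.172 t 58.8
```

Request:
arm_command(steps=[{"grip": -0.2,"x": -0.03,"y": 0,"z": 0.5,"yaw": 0},{"grip": -0.2,"x": 0,"y": 0,"z": 0.5,"yaw": 0},{"grip": -0.2,"x": 0,"y": 0,"z": 0.3,"yaw": 0},{"grip": -0.2,"x": 0,"y": 0,"z": 0,"yaw": 0},{"grip": -1,"x": 0,"y": 0,"z": 0,"yaw": 0},{"grip": -1,"x": 0,"y": 0,"z": 0,"yaw": 0},{"grip": -1,"x": 0,"y": 0,"z": 0,"yaw": 0},{"grip": -1,"x": 0,"y": 0,"z": 0,"yaw": 0}])

```text
time: 59.8
ee_pos: [0.5532, -0.2581, 0.04]
ee_rot: [0.001, -0.017, 1.0, -0.001]
wrist_force: [1.0, 0.1, 5.7]
opening: 0.022
grip_force: 30.0
```

Request:
arm_command(steps=[{"grip": -1,"x": 0,"y": 0,"z": -0.3,"yaw": 0},{"grip": -1,"x": 0,"y": 0,"z": -0.7,"yaw": 0},{"grip": -1,"x": 0,"y": 0,"z": -0.8,"yaw": 0},{"grip": -1,"x": 0,"y": 0.9,"z": 0,"yaw": 0},{"grip": -1,"x": 0,"y": 0.9,"z": 0,"yaw": 0},{"grip": -1,"x": 0,"y": 0.9,"z": 0,"yaw": 0},{"grip": -1,"x": 0,"y": 0.9,"z": 0,"yaw": 0},{"grip": -1,"x": 0,"y": 0.9,"z": 0,"yaw": 0}])

```text
time: 60.8
ee_pos: [0.5428, 0.0141, 0.1475]
ee_rot: [0.0, -0.017, 1.0, -0.0]
wrist_force: [0.8, -0.4, 0.1]
opening: 0.0224
grip_force: 30.0
```

Run:
```python
from h import *
s=observe(); print(s["ee_pos"],s["opening"],s["wrist_force"]); go(cell(2,0,.10),92.07)
```

```text
[0.54275477 0.0140811  0.14753857] 0.022365610159491747 [ 0.83059465 -0.44973153  0.12535678]
rows x,y,z [0.006 3.346 0.792] yaw -0.03 q6 -1.723 t 60.8
```

Request:
arm_command(steps=[{"grip": -1,"x": 0,"y": 0.8,"z": 0,"yaw": 0},{"grip": -1,"x": 0,"y": 0.8,"z": 0,"yaw": 0},{"grip": -1,"x": 0,"y": 0.8,"z": 0,"yaw": 0},{"grip": -1,"x": 0,"y": 0.7,"z": 0,"yaw": 0},{"grip": -1,"x": 0,"y": 0,"z": 0.4,"yaw": 0},{"grip": -1,"x": 0,"y": 0,"z": 0.4,"yaw": 0},{"grip": -1,"x": 0,"y": 0,"z": 0,"yaw": 0},{"grip": -1,"x": 0,"y": 0,"z": 0,"yaw": 0}])

```text
time: 61.8
ee_pos: [0.5374, 0.1983, 0.0998]
ee_rot: [0.001, -0.017, 1.0, 0.0]
wrist_force: [0.1, 0.9, 0.5]
opening: 0.0225
grip_force: 30.0
```

Run:
```python
from h import *
s=observe(); print(s["ee_pos"],s["opening"],s["wrist_force"]); go(cell(2,0,.022),92.07)
```

```text
[0.53742417 0.19827012 0.09981515] 0.02253487112899925 [0.1085179  0.93953248 0.5362429 ]
rows x,y,z [0.02  0.275 1.297] yaw -0.03 q6 -1.388 t 61.8
```

Request:
arm_command(steps=[{"grip": -1,"x": 0.02,"y": 0.28,"z": 0,"yaw": 0},{"grip": -1,"x": 0,"y": 0,"z": 0.5,"yaw": 0},{"grip": -1,"x": 0,"y": 0,"z": 0.5,"yaw": 0},{"grip": -1,"x": 0,"y": 0,"z": 0.3,"yaw": 0},{"grip": -1,"x": 0,"y": 0,"z": 0,"yaw": 0},{"grip": -1,"x": 0,"y": 0,"z": 0,"yaw": 0},{"grip": -0.2,"x": 0,"y": 0,"z": 0,"yaw": 0},{"grip": -0.2,"x": 0,"y": 0,"z": 0,"yaw": 0}])

```text
time: 62.8
ee_pos: [0.5353, 0.2151, 0.0209]
ee_rot: [0.0, -0.017, 1.0, 0.0]
wrist_force: [-0.7, 0.1, -0.7]
opening: 0.0325
grip_force: 0.0
```

Request:
arm_command(steps=[{"grip": -0.2,"x": 0,"y": 0,"z": 0,"yaw": 0},{"grip": -0.2,"x": 0,"y": 0,"z": -0.3,"yaw": 0},{"grip": -0.2,"x": 0,"y": 0,"z": -0.7,"yaw": 0},{"grip": -0.2,"x": 0,"y": 0,"z": -0.8,"yaw": 0},{"grip": -0.2,"x": 0,"y": 0,"z": 0,"yaw": 0},{"grip": -0.2,"x": 0,"y": 0,"z": 0,"yaw": 0},{"grip": -0.2,"x": 0,"y": 0,"z": 0,"yaw": 0},{"grip": -0.2,"x": 0,"y": 0,"z": 0,"yaw": 0}])

```text
time: 63.8
ee_pos: [0.5342, 0.2148, 0.1272]
ee_rot: [-0.001, -0.017, 1.0, -0.0]
wrist_force: [0.5, -0.7, 0.1]
opening: 0.0349
grip_force: 0.0
```

Run:
```python
from h import *
im,c=shot("wrist","w10"); inorg(im,c); s=observe(); print(s["ee_pos"],s["opening"]); go([.5425,-.203,.12],92.07)
```

```text
in organiser (322, 240) 16.1 x,y mm 6.6 -20.0
in organiser (270, 230) 15.9 x,y mm -1.8 -60.4
[0.53438143 0.21480905 0.12739634] 0.0344861477451499
rows x,y,z [ 0.097 -6.964  0.127] yaw -0.03 q6 -1.359 t 63.85
```

Request:
arm_command(steps=[{"grip": -0.2,"x": 0.01,"y": -0.87,"z": -0.2,"yaw": 0},{"grip": -0.2,"x": 0.01,"y": -0.87,"z": 0,"yaw": 0},{"grip": -0.2,"x": 0.01,"y": -0.87,"z": 0,"yaw": 0},{"grip": -0.2,"x": 0.01,"y": -0.87,"z": 0,"yaw": 0},{"grip": -0.2,"x": 0.01,"y": -0.87,"z": 0,"yaw": 0},{"grip": -0.2,"x": 0.01,"y": -0.87,"z": 0,"yaw": 0},{"grip": -0.2,"x": 0.01,"y": -0.87,"z": 0,"yaw": 0},{"grip": -0.2,"x": 0.01,"y": -0.87,"z": 0.2,"yaw": 0}])

```text
time: 64.85
ee_pos: [0.5448, -0.2046, 0.1291]
ee_rot: [0.001, -0.017, 1.0, -0.0]
wrist_force: [0.4, 0.6, 0.4]
opening: 0.0347
grip_force: 0.0
```

Request:
arm_command(steps=[{"grip": -0.2,"x": 0,"y": 0,"z": 0.13,"yaw": 0},{"grip": -0.2,"x": 0,"y": 0,"z": 0,"yaw": 0},{"grip": -0.2,"x": 0,"y": 0,"z": 0,"yaw": 0},{"grip": -0.2,"x": 0,"y": 0,"z": 0,"yaw": 0},{"grip": -0.2,"x": 0,"y": 0,"z": 0,"yaw": 0},{"grip": -0.2,"x": 0,"y": 0,"z": 0,"yaw": 0},{"grip": -0.2,"x": 0,"y": 0,"z": 0,"yaw": 0},{"grip": -0.2,"x": 0,"y": 0,"z": 0,"yaw": 0}])

```text
time: 65.85
ee_pos: [0.5443, -0.2025, 0.1208]
ee_rot: [0.0, -0.017, 1.0, 0.0]
wrist_force: [-0.5, 0.1, 0.1]
opening: 0.0347
grip_force: 0.0
```

Run:
```python
from h import *
im,c=shot("wrist","w11"); r=rings(im,c,.037,(10,60,60)); s=observe(); print(s["ee_pos"],s["opening"])
for p in r: go([p[0],p[1],.0375],92.07)
```

```text
ring (231, 241) 19.2 [ 0.5459 -0.2658  0.037 ]
ring (320, 240) 18.1 [ 0.5428 -0.2028  0.037 ]
[ 0.54428108 -0.20254906  0.12079246] 0.03452383669096457
rows x,y,z [ 0.008 -1.055  1.388] yaw -0.03 q6 -2.096 t 65.9
rows x,y,z [ 0.025 -0.003  1.388] yaw -0.03 q6 -2.096 t 65.9
```

Request:
arm_command(steps=[{"grip": -0.2,"x": 0,"y": 0,"z": 0.5,"yaw": 0},{"grip": -0.2,"x": 0,"y": 0,"z": 0.5,"yaw": 0},{"grip": -0.2,"x": 0,"y": 0,"z": 0.38,"yaw": 0},{"grip": -0.2,"x": 0,"y": 0,"z": 0,"yaw": 0},{"grip": -1,"x": 0,"y": 0,"z": 0,"yaw": 0},{"grip": -1,"x": 0,"y": 0,"z": 0,"yaw": 0},{"grip": -1,"x": 0,"y": 0,"z": 0,"yaw": 0},{"grip": -1,"x": 0,"y": 0,"z": 0,"yaw": 0}])

```text
time: 66.9
ee_pos: [0.5451, -0.2029, 0.0392]
ee_rot: [0.001, -0.017, 1.0, -0.001]
wrist_force: [-1.2, -0.2, 5.9]
opening: 0.0228
grip_force: 30.0
```

Request:
arm_command(steps=[{"grip": -1,"x": 0,"y": 0,"z": -0.3,"yaw": 0},{"grip": -1,"x": 0,"y": 0,"z": -0.7,"yaw": 0},{"grip": -1,"x": 0,"y": 0,"z": -0.8,"yaw": 0},{"grip": -1,"x": 0.02,"y": 0.9,"z": 0,"yaw": 0},{"grip": -1,"x": 0.02,"y": 0.9,"z": 0,"yaw": 0},{"grip": -1,"x": 0,"y": 0.9,"z": 0,"yaw": 0},{"grip": -1,"x": 0,"y": 0.9,"z": 0,"yaw": 0},{"grip": -1,"x": 0,"y": 0.9,"z": 0,"yaw": 0}])

```text
time: 67.9
ee_pos: [0.5327, 0.069, 0.1471]
ee_rot: [0.001, -0.017, 1.0, -0.0]
wrist_force: [0.6, 0.6, -0.4]
opening: 0.0225
grip_force: 30.0
```

Request:
arm_command(steps=[{"grip": -1,"x": 0,"y": 0.8,"z": 0,"yaw": 0},{"grip": -1,"x": 0,"y": 0.8,"z": 0,"yaw": 0},{"grip": -1,"x": 0,"y": 0.8,"z": 0,"yaw": 0},{"grip": -1,"x": 0,"y": 0.3,"z": 0,"yaw": 0},{"grip": -1,"x": 0,"y": 0.2,"z": 0.3,"yaw": 0},{"grip": -1,"x": 0,"y": 0,"z": 0.3,"yaw": 0},{"grip": -1,"x": 0,"y": 0,"z": 0,"yaw": 0},{"grip": -1,"x": 0,"y": 0,"z": 0,"yaw": 0}])

```text
time: 68.9
ee_pos: [0.5271, 0.24, 0.1096]
ee_rot: [-0.0, -0.016, 1.0, -0.0]
wrist_force: [0.4, -0.1, -0.2]
opening: 0.0224
grip_force: 30.0
```

Run:
```python
from h import *
s=observe(); print(s["ee_pos"],s["opening"],s["wrist_force"]); go(cell(1,0,.022),92.07)
```

```text
[0.52710298 0.24003966 0.10956518] 0.022431694390144825 [ 0.42338586 -0.13195023 -0.18348085]
rows x,y,z [-0.129  0.257  1.459] yaw -0.05 q6 -1.311 t 68.9
```

Request:
arm_command(steps=[{"grip": -1,"x": -0.11,"y": 0.26,"z": 0,"yaw": 0},{"grip": -1,"x": 0,"y": 0,"z": 0.5,"yaw": 0},{"grip": -1,"x": 0,"y": 0,"z": 0.5,"yaw": 0},{"grip": -1,"x": 0,"y": 0,"z": 0.46,"yaw": 0},{"grip": -1,"x": 0,"y": 0,"z": 0,"yaw": 0},{"grip": -1,"x": 0,"y": 0,"z": 0,"yaw": 0},{"grip": -0.2,"x": 0,"y": 0,"z": 0,"yaw": 0},{"grip": -0.2,"x": 0,"y": 0,"z": 0,"yaw": 0}])

```text
time: 69.9
ee_pos: [0.5334, 0.2572, 0.0229]
ee_rot: [0.0, -0.017, 1.0, 0.0]
wrist_force: [0.1, 0.0, 0.8]
opening: 0.0323
grip_force: 0.0
```

Request:
arm_command(steps=[{"grip": -0.2,"x": 0,"y": 0,"z": 0,"yaw": 0},{"grip": -0.2,"x": 0,"y": 0,"z": -0.3,"yaw": 0},{"grip": -0.2,"x": 0,"y": 0,"z": -0.7,"yaw": 0},{"grip": -0.2,"x": 0,"y": 0,"z": -0.8,"yaw": 0},{"grip": -0.2,"x": 0,"y": 0,"z": 0,"yaw": 0},{"grip": -0.2,"x": 0,"y": 0,"z": 0,"yaw": 0},{"grip": -0.2,"x": 0,"y": 0,"z": 0,"yaw": 0},{"grip": -0.2,"x": 0,"y": 0,"z": 0,"yaw": 0}])

```text
time: 70.9
ee_pos: [0.5322, 0.2567, 0.129]
ee_rot: [-0.001, -0.017, 1.0, -0.0]
wrist_force: [0.4, -0.5, -0.4]
opening: 0.0348
grip_force: 0.0
```

Run:
```python
from h import *
im,c=shot("wrist","w12"); inorg(im,c); s=observe(); print(s["ee_pos"],s["opening"]); go([.5465,-.266,.12],92.07)
```

```text
in organiser (269, 240) 15.7 x,y mm 6.3 -20.3
in organiser (218, 230) 16.4 x,y mm -1.7 -60.3
in organiser (323, 229) 15.5 x,y mm -2.5 23.2
[0.5323902  0.25673995 0.12916428] 0.03454429746809466
rows x,y,z [ 0.056 -8.715  0.158] yaw -0.03 q6 -1.288 t 70.95
```

Request:
arm_command(steps=[{"grip": -0.2,"x": 0,"y": -0.87,"z": -0.2,"yaw": 0},{"grip": -0.2,"x": 0,"y": -0.87,"z": 0,"yaw": 0},{"grip": -0.2,"x": 0,"y": -0.87,"z": 0,"yaw": 0},{"grip": -0.2,"x": 0,"y": -0.87,"z": 0,"yaw": 0},{"grip": -0.2,"x": 0,"y": -0.87,"z": 0,"yaw": 0},{"grip": -0.2,"x": 0,"y": -0.87,"z": 0,"yaw": 0},{"grip": -0.2,"x": 0,"y": -0.87,"z": 0,"yaw": 0},{"grip": -0.2,"x": 0,"y": -0.87,"z": 0,"yaw": 0}])

```text
time: 71.95
ee_pos: [0.5467, -0.162, 0.1419]
ee_rot: [-0.0, -0.017, 1.0, 0.0]
wrist_force: [0.8, 0.7, -0.6]
opening: 0.035
grip_force: 0.0
```

Request:
arm_command(steps=[{"grip": -0.2,"x": 0.05,"y": -0.87,"z": 0.15,"yaw": 0},{"grip": -0.2,"x": 0,"y": -0.87,"z": 0.2,"yaw": 0},{"grip": -0.2,"x": 0,"y": 0,"z": 0,"yaw": 0},{"grip": -0.2,"x": 0,"y": 0,"z": 0,"yaw": 0},{"grip": -0.2,"x": 0,"y": 0,"z": 0,"yaw": 0},{"grip": -0.2,"x": 0,"y": 0,"z": 0,"yaw": 0},{"grip": -0.2,"x": 0,"y": 0,"z": 0,"yaw": 0},{"grip": -0.2,"x": 0,"y": 0,"z": 0,"yaw": 0}])

```text
time: 72.95
ee_pos: [0.5477, -0.2645, 0.1216]
ee_rot: [0.0, -0.017, 1.0, -0.0]
wrist_force: [0.4, 0.4, 0.8]
opening: 0.0349
grip_force: 0.0
```

Run:
```python
from h import *
im,c=shot("wrist","w13"); r=rings(im,c,.037,(10,60,60)); s=observe(); print(s["ee_pos"],s["opening"])
for p in r: go([p[0],p[1],.0375],92.07)
```

```text
ring (319, 238) 18.2 [ 0.5458 -0.2658  0.037 ]
[ 0.54772159 -0.26459617  0.1215584 ] 0.03475404524837533
rows x,y,z [ 0.034 -0.019  1.401] yaw -0.03 q6 -2.184 t 73.0
```

Request:
arm_command(steps=[{"grip": -0.2,"x": 0.02,"y": -0.02,"z": 0.5,"yaw": 0},{"grip": -0.2,"x": 0,"y": 0,"z": 0.5,"yaw": 0},{"grip": -0.2,"x": 0,"y": 0,"z": 0.39,"yaw": 0},{"grip": -0.2,"x": 0,"y": 0,"z": 0,"yaw": 0},{"grip": -1,"x": 0,"y": 0,"z": 0,"yaw": 0},{"grip": -1,"x": 0,"y": 0,"z": 0,"yaw": 0},{"grip": -1,"x": 0,"y": 0,"z": 0,"yaw": 0},{"grip": -1,"x": 0,"y": 0,"z": 0,"yaw": 0}])

```text
time: 74.0
ee_pos: [0.5474, -0.2666, 0.0395]
ee_rot: [0.001, -0.017, 1.0, -0.001]
wrist_force: [0.8, 0.1, 5.4]
opening: 0.0221
grip_force: 30.0
```

Request:
arm_command(steps=[{"grip": -1,"x": 0,"y": 0,"z": -0.3,"yaw": 0},{"grip": -1,"x": 0,"y": 0,"z": -0.7,"yaw": 0},{"grip": -1,"x": 0,"y": 0,"z": -0.8,"yaw": 0},{"grip": -1,"x": 0,"y": 0.9,"z": 0,"yaw": 0},{"grip": -1,"x": 0,"y": 0.9,"z": 0,"yaw": 0},{"grip": -1,"x": 0,"y": 0.9,"z": 0,"yaw": 0},{"grip": -1,"x": 0,"y": 0.9,"z": 0,"yaw": 0},{"grip": -1,"x": 0,"y": 0.9,"z": 0,"yaw": 0}])

```text
time: 75.0
ee_pos: [0.5372, 0.0054, 0.1471]
ee_rot: [0.001, -0.017, 1.0, -0.0]
wrist_force: [0.9, -0.3, -1.0]
opening: 0.0226
grip_force: 30.0
```

Request:
arm_command(steps=[{"grip": -1,"x": 0,"y": 0.9,"z": 0,"yaw": 0},{"grip": -1,"x": 0,"y": 0.9,"z": 0,"yaw": 0},{"grip": -1,"x": 0,"y": 0.9,"z": 0,"yaw": 0},{"grip": -1,"x": 0,"y": 0.9,"z": 0,"yaw": 0},{"grip": -1,"x": 0,"y": 0.5,"z": 0,"yaw": 0},{"grip": -1,"x": 0,"y": 0.2,"z": 0.3,"yaw": 0},{"grip": -1,"x": 0,"y": 0,"z": 0,"yaw": 0},{"grip": -1,"x": 0,"y": 0,"z": 0,"yaw": 0}])

```text
time: 76.0
ee_pos: [0.5286, 0.2602, 0.1274]
ee_rot: [-0.001, -0.016, 1.0, -0.0]
wrist_force: [0.7, 0.1, 0.3]
opening: 0.0223
grip_force: 30.0
```

Run:
```python
from h import *
s=observe(); print(s["ee_pos"],s["opening"],s["wrist_force"]); go(cell(0,0,.022),92.07)
```

```text
[0.52857375 0.2602494  0.12741284] 0.02229179555648883 [0.65599347 0.08278068 0.26376999]
rows x,y,z [-0.092  0.606  1.756] yaw -0.04 q6 -1.279 t 76.0
```

Request:
arm_command(steps=[{"grip": -1,"x": -0.09,"y": 0.6,"z": 0,"yaw": 0},{"grip": -1,"x": 0,"y": 0,"z": 0.6,"yaw": 0},{"grip": -1,"x": 0,"y": 0,"z": 0.6,"yaw": 0},{"grip": -1,"x": 0,"y": 0,"z": 0.55,"yaw": 0},{"grip": -1,"x": 0,"y": 0,"z": 0,"yaw": 0},{"grip": -1,"x": 0,"y": 0,"z": 0,"yaw": 0},{"grip": -0.2,"x": 0,"y": 0,"z": 0,"yaw": 0},{"grip": -0.2,"x": 0,"y": 0,"z": 0,"yaw": 0}])

```text
time: 77.0
ee_pos: [0.5333, 0.2977, 0.0236]
ee_rot: [0.0, -0.017, 1.0, 0.0]
wrist_force: [-0.1, 0.6, -0.2]
opening: 0.0324
grip_force: 0.0
```

Request:
arm_command(steps=[{"grip": -0.2,"x": 0,"y": 0,"z": 0,"yaw": 0},{"grip": -0.2,"x": 0,"y": 0,"z": -0.3,"yaw": 0},{"grip": -0.2,"x": 0,"y": 0,"z": -0.7,"yaw": 0},{"grip": -0.2,"x": 0,"y": 0,"z": -0.8,"yaw": 0},{"grip": -1,"x": 0,"y": 0,"z": 0,"yaw": 0},{"grip": -1,"x": 0,"y": 0,"z": 0,"yaw": 0},{"grip": -1,"x": 0,"y": 0,"z": 0,"yaw": 0},{"grip": -1,"x": 0,"y": 0,"z": 0,"yaw": 0}])

```text
time: 78.0
ee_pos: [0.5321, 0.2974, 0.1295]
ee_rot: [-0.001, -0.017, 1.0, -0.0]
wrist_force: [0.1, -1.0, 0.6]
opening: 0.004
grip_force: 0.0
```

Run:
```python
from h import *
im,c=shot("wrist","w14"); inorg(im,c); rings(im,c,.037,(10,60,60)); s=observe(); print(s["ee_pos"],s["opening"]); go(cell(0,.062,.13),92.07)
cv2.imwrite("pics/w14c.png",cv2.resize(im[130:350,130:450],None,fx=2.4,fy=2.4,interpolation=2)[:,:,::-1])
```

```text
in organiser (218, 238) 16.1 x,y mm 6.3 -20.3
in organiser (322, 230) 15.5 x,y mm -0.3 62.9
in organiser (167, 228) 17.4 x,y mm -2.0 -60.4
in organiser (272, 227) 15.9 x,y mm -2.8 22.8
[0.53225431 0.29750833 0.12974081] 0.0030359394773743836
rows x,y,z [-1.042 -0.012 -0.006] yaw -0.03 q6 -1.224 t 78.05
```

View pics/w14c.png

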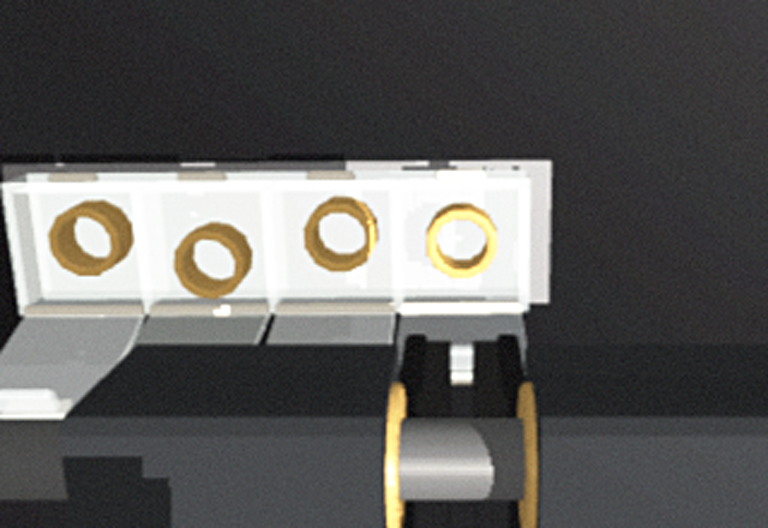

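All four rings lie flat, one to a compartment: crop (90,237), (212,259), (340,233) and (462,240).

Request:
arm_command(steps=[{"grip": -1,"x": -0.52,"y": 0,"z": 0,"yaw": 0},{"grip": -1,"x": -0.52,"y": 0,"z": 0,"yaw": 0},{"grip": -1,"x": 0,"y": 0,"z": 0,"yaw": 0},{"grip": -1,"x": 0,"y": 0,"z": 0.5,"yaw": 0},{"grip": -1,"x": 0,"y": 0,"z": 0.5,"yaw": 0},{"grip": -1,"x": 0,"y": 0,"z": 0.4,"yaw": 0},{"grip": -1,"x": 0,"y": 0,"z": 0,"yaw": 0},{"grip": -1,"x": 0,"y": 0,"z": 0,"yaw": 0}])

```text
time: 79.05
ee_pos: [0.5954, 0.3001, 0.0478]
ee_rot: [0.0, -0.017, 1.0, 0.0]
wrist_force: [-0.3, -0.2, 0.4]
opening: 0.0006
grip_force: 0.0
```

Run:
```python
from h import *
go(cell(0,0,.045),92.07); print(observe()["wrist_force"],observe()["ee_pos"])
```

```text
rows x,y,z [ 1.045 -0.023  0.046] yaw -0.03 q6 -1.256 t 79.05
[-0.33416233 -0.21428469  0.44818464] [0.5953806  0.30013873 0.04781623]
```

Request:
arm_command(steps=[{"grip": -1,"x": 0.2,"y": 0,"z": 0.04,"yaw": 0},{"grip": -1,"x": 0.2,"y": 0,"z": 0,"yaw": 0},{"grip": -1,"x": 0.2,"y": 0,"z": 0,"yaw": 0},{"grip": -1,"x": 0.22,"y": 0,"z": 0,"yaw": 0},{"grip": -1,"x": 0.22,"y": 0,"z": 0,"yaw": 0},{"grip": -1,"x": 0.15,"y": 0,"z": 0.08,"yaw": 0},{"grip": -1,"x": 0.15,"y": 0,"z": 0.1,"yaw": 0},{"grip": -1,"x": 0.04,"y": 0,"z": 0.07,"yaw": 0}])

```text
time: 80.05
ee_pos: [0.5116, 0.2969, 0.0288]
ee_rot: [-0.001, -0.017, 1.0, -0.0]
wrist_force: [1.4, 0.5, 4.3]
opening: 0.0005
grip_force: 2.2
```

Request:
arm_command(steps=[{"grip": -1,"x": 0,"y": 0,"z": 0.05,"yaw": 0},{"grip": -1,"x": 0,"y": 0,"z": 0.05,"yaw": 0},{"grip": -1,"x": 0,"y": 0,"z": 0,"yaw": 0},{"grip": -1,"x": 0,"y": 0,"z": 0.03,"yaw": 0},{"grip": -1,"x": 0,"y": 0,"z": 0,"yaw": 0},{"grip": -1,"x": 0,"y": 0,"z": 0,"yaw": 0},{"grip": -1,"x": 0,"y": 0,"z": 0,"yaw": 0},{"grip": -1,"x": 0,"y": 0,"z": 0,"yaw": 0}])

```text
time: 81.05
ee_pos: [0.5128, 0.2972, 0.0229]
ee_rot: [0.0, -0.017, 1.0, -0.0]
wrist_force: [-4.5, -1.5, 10.9]
opening: 0.0004
grip_force: 5.0
```

Run:
```python
from h import *
go(cell(0,-.0205,.022),92.07); print(observe()["wrist_force"],observe()["ee_pos"])
```

```text
rows x,y,z [ 0.009 -0.02   0.015] yaw -0.03 q6 -1.212 t 81.05
[-4.54331527 -1.51275489 10.92296835] [0.5127914  0.29716072 0.02292719]
```

Request:
arm_command(steps=[{"grip": -1,"x": 0,"y": 0,"z": -0.5,"yaw": 0},{"grip": -1,"x": 0,"y": 0,"z": -0.8,"yaw": 0},{"grip": -1,"x": -0.7,"y": 0,"z": 0,"yaw": 0},{"grip": -1,"x": -0.7,"y": 0,"z": 0,"yaw": 0},{"grip": -1,"x": 0,"y": -0.7,"z": 0,"yaw": 0},{"grip": -1,"x": 0,"y": 0,"z": 0.4,"yaw": 0},{"grip": -1,"x": 0,"y": 0,"z": 0.45,"yaw": 0},{"grip": -1,"x": 0,"y": 0,"z": 0,"yaw": 0}])

```text
time: 82.05
ee_pos: [0.5957, 0.257, 0.0457]
ee_rot: [-0.003, -0.017, 1.0, -0.001]
wrist_force: [-0.5, -0.1, -0.2]
opening: 0.0005
grip_force: 0.0
```

Run:
```python
from h import *
go(cell(1,0,.045),92.07); print(observe()["wrist_force"],observe()["ee_pos"])
```

```text
rows x,y,z [1.024 0.013 0.017] yaw -0.04 q6 -1.318 t 82.05
[-0.45322539 -0.07670154 -0.20329462] [0.59570696 0.25695466 0.04565953]
```

Request:
arm_command(steps=[{"grip": -1,"x": 0.2,"y": 0,"z": 0.03,"yaw": 0},{"grip": -1,"x": 0.2,"y": 0,"z": 0,"yaw": 0},{"grip": -1,"x": 0.2,"y": 0,"z": 0,"yaw": 0},{"grip": -1,"x": 0.22,"y": 0,"z": 0,"yaw": 0},{"grip": -1,"x": 0.22,"y": 0,"z": 0,"yaw": 0},{"grip": -1,"x": 0.15,"y": 0,"z": 0.08,"yaw": 0},{"grip": -1,"x": 0.15,"y": 0,"z": 0.1,"yaw": 0},{"grip": -1,"x": 0.04,"y": 0,"z": 0.07,"yaw": 0}])

```text
time: 83.05
ee_pos: [0.5141, 0.255, 0.0311]
ee_rot: [-0.001, -0.017, 1.0, -0.0]
wrist_force: [0.5, -0.4, 0.1]
opening: 0.0004
grip_force: 0.2
```

Request:
arm_command(steps=[{"grip": -1,"x": 0,"y": 0,"z": 0.05,"yaw": 0},{"grip": -1,"x": 0,"y": 0,"z": 0.05,"yaw": 0},{"grip": -1,"x": 0,"y": 0,"z": 0,"yaw": 0},{"grip": -1,"x": 0,"y": 0,"z": 0.03,"yaw": 0},{"grip": -1,"x": 0,"y": 0,"z": 0,"yaw": 0},{"grip": -1,"x": 0,"y": 0,"z": 0,"yaw": 0},{"grip": -1,"x": 0,"y": 0,"z": 0,"yaw": 0},{"grip": -1,"x": 0,"y": 0,"z": 0,"yaw": 0}])

```text
time: 84.05
ee_pos: [0.5152, 0.2552, 0.0242]
ee_rot: [0.0, -0.017, 1.0, 0.0]
wrist_force: [0.6, -0.2, -0.0]
opening: 0.0002
grip_force: 0.0
```

Run:
```python
from h import *
go(cell(1,-.0205,.022),92.07); print(observe()["wrist_force"],observe()["ee_pos"])
```

```text
rows x,y,z [ 0.024 -0.003  0.037] yaw -0.03 q6 -1.282 t 84.05
[ 0.6093898  -0.18768211 -0.03929238] [0.51520975 0.25516723 0.02422874]
```

Request:
arm_command(steps=[{"grip": -1,"x": 0.02,"y": 0,"z": 0.03,"yaw": 0},{"grip": -1,"x": 0,"y": 0,"z": 0,"yaw": 0},{"grip": -1,"x": 0,"y": 0,"z": 0.02,"yaw": 0},{"grip": -1,"x": 0,"y": 0,"z": 0,"yaw": 0},{"grip": -1,"x": 0,"y": 0,"z": 0,"yaw": 0},{"grip": -1,"x": 0,"y": 0,"z": 0,"yaw": 0},{"grip": -1,"x": 0,"y": 0,"z": 0,"yaw": 0},{"grip": -1,"x": 0,"y": 0,"z": 0,"yaw": 0}])

```text
time: 85.05
ee_pos: [0.5147, 0.2553, 0.0229]
ee_rot: [0.001, -0.017, 1.0, 0.0]
wrist_force: [-3.3, -2.4, 12.9]
opening: 0.0005
grip_force: 6.1
```

Request:
arm_command(steps=[{"grip": -1,"x": 0,"y": 0,"z": -0.5,"yaw": 0},{"grip": -1,"x": 0,"y": 0,"z": -0.8,"yaw": 0},{"grip": -1,"x": -0.7,"y": 0,"z": 0,"yaw": 0},{"grip": -1,"x": -0.7,"y": 0,"z": 0,"yaw": 0},{"grip": -1,"x": 0,"y": -0.68,"z": 0,"yaw": 0},{"grip": -1,"x": 0,"y": 0,"z": 0.4,"yaw": 0},{"grip": -1,"x": 0,"y": 0,"z": 0.45,"yaw": 0},{"grip": -1,"x": 0,"y": 0,"z": 0,"yaw": 0}])

```text
time: 86.05
ee_pos: [0.5966, 0.2165, 0.0451]
ee_rot: [-0.003, -0.017, 1.0, -0.001]
wrist_force: [0.9, -0.4, -0.3]
opening: 0.0008
grip_force: 0.0
```

Run:
```python
from h import *
go(cell(2,0,.045),92.07); print(observe()["wrist_force"],observe()["ee_pos"])
```

```text
rows x,y,z [1.015 0.005 0.007] yaw -0.03 q6 -1.38 t 86.05
[ 0.90948112 -0.40324879 -0.26887198] [0.59663432 0.2164575  0.04505229]
```

Request:
arm_command(steps=[{"grip": -1,"x": 0.2,"y": 0,"z": 0.03,"yaw": 0},{"grip": -1,"x": 0.2,"y": 0,"z": 0,"yaw": 0},{"grip": -1,"x": 0.2,"y": 0,"z": 0,"yaw": 0},{"grip": -1,"x": 0.22,"y": 0,"z": 0,"yaw": 0},{"grip": -1,"x": 0.22,"y": 0,"z": 0,"yaw": 0},{"grip": -1,"x": 0.15,"y": 0,"z": 0.08,"yaw": 0},{"grip": -1,"x": 0.15,"y": 0,"z": 0.1,"yaw": 0},{"grip": -1,"x": 0.06,"y": 0,"z": 0.07,"yaw": 0}])

```text
time: 87.05
ee_pos: [0.5143, 0.2142, 0.0306]
ee_rot: [-0.001, -0.017, 1.0, -0.0]
wrist_force: [-0.1, -1.0, 0.7]
opening: 0.0004
grip_force: 0.2
```

Request:
arm_command(steps=[{"grip": -1,"x": 0,"y": 0,"z": 0.06,"yaw": 0},{"grip": -1,"x": 0,"y": 0,"z": 0.06,"yaw": 0},{"grip": -1,"x": 0,"y": 0,"z": 0,"yaw": 0},{"grip": -1,"x": 0,"y": 0,"z": 0.03,"yaw": 0},{"grip": -1,"x": 0,"y": 0,"z": 0.02,"yaw": 0},{"grip": -1,"x": 0,"y": 0,"z": 0,"yaw": 0},{"grip": -1,"x": 0,"y": 0,"z": 0,"yaw": 0},{"grip": -1,"x": 0,"y": 0,"z": 0,"yaw": 0}])

```text
time: 88.05
ee_pos: [0.5158, 0.2144, 0.0229]
ee_rot: [0.0, -0.017, 1.0, -0.0]
wrist_force: [-6.5, -3.3, 13.2]
opening: 0.0004
grip_force: 6.7
```

Run:
```python
from h import *
go(cell(2,-.0205,.022),92.07); print(observe()["wrist_force"],observe()["ee_pos"])
```

```text
rows x,y,z [ 0.009 -0.007  0.014] yaw -0.03 q6 -1.351 t 88.05
[-6.50592969 -3.33257833 13.23788683] [0.51579233 0.2144101  0.02286997]
```

Request:
arm_command(steps=[{"grip": -1,"x": 0,"y": 0,"z": -0.5,"yaw": 0},{"grip": -1,"x": 0,"y": 0,"z": -0.8,"yaw": 0},{"grip": -1,"x": -0.7,"y": 0,"z": 0,"yaw": 0},{"grip": -1,"x": -0.7,"y": 0,"z": 0,"yaw": 0},{"grip": -1,"x": 0,"y": -0.68,"z": 0,"yaw": 0},{"grip": -1,"x": 0,"y": 0,"z": 0.4,"yaw": 0},{"grip": -1,"x": 0,"y": 0,"z": 0.45,"yaw": 0},{"grip": -1,"x": 0,"y": 0,"z": 0,"yaw": 0}])

```text
time: 89.05
ee_pos: [0.5985, 0.1758, 0.0455]
ee_rot: [-0.003, -0.017, 1.0, -0.0]
wrist_force: [0.2, -0.2, -0.5]
opening: 0.0001
grip_force: 0.0
```

Run:
```python
from h import *
go(cell(3,0,.045),92.07); print(observe()["wrist_force"],observe()["ee_pos"])
```

```text
rows x,y,z [ 1.022e+00 -1.000e-03  1.300e-02] yaw -0.03 q6 -1.444 t 89.05
[ 0.23866701 -0.22208239 -0.49972342] [0.5985314  0.17583187 0.04545886]
```

Request:
arm_command(steps=[{"grip": -1,"x": 0.2,"y": 0,"z": 0.03,"yaw": 0},{"grip": -1,"x": 0.2,"y": 0,"z": 0,"yaw": 0},{"grip": -1,"x": 0.2,"y": 0,"z": 0,"yaw": 0},{"grip": -1,"x": 0.22,"y": 0,"z": 0,"yaw": 0},{"grip": -1,"x": 0.22,"y": 0,"z": 0,"yaw": 0},{"grip": -1,"x": 0.15,"y": 0,"z": 0.08,"yaw": 0},{"grip": -1,"x": 0.15,"y": 0,"z": 0.1,"yaw": 0},{"grip": -1,"x": 0.06,"y": 0,"z": 0.07,"yaw": 0}])

```text
time: 90.05
ee_pos: [0.5156, 0.1735, 0.0306]
ee_rot: [-0.001, -0.017, 1.0, -0.0]
wrist_force: [0.6, -0.8, 0.9]
opening: 0.0007
grip_force: 0.2
```

Request:
arm_command(steps=[{"grip": -1,"x": 0,"y": 0,"z": 0.06,"yaw": 0},{"grip": -1,"x": 0,"y": 0,"z": 0.06,"yaw": 0},{"grip": -1,"x": 0,"y": 0,"z": 0,"yaw": 0},{"grip": -1,"x": 0,"y": 0,"z": 0.03,"yaw": 0},{"grip": -1,"x": 0,"y": 0,"z": 0.02,"yaw": 0},{"grip": -1,"x": 0,"y": 0,"z": 0,"yaw": 0},{"grip": -1,"x": 0,"y": 0,"z": 0,"yaw": 0},{"grip": -1,"x": 0,"y": 0,"z": 0,"yaw": 0}])

```text
time: 91.05
ee_pos: [0.5172, 0.1736, 0.0228]
ee_rot: [0.0, -0.017, 1.0, -0.0]
wrist_force: [-6.1, -1.2, 13.6]
opening: 0.0002
grip_force: 6.9
```

Request:
arm_command(steps=[{"grip": -1,"x": 0,"y": 0,"z": -0.3,"yaw": 0},{"grip": -1,"x": 0,"y": 0,"z": -0.7,"yaw": 0},{"grip": -1,"x": 0,"y": 0,"z": -0.8,"yaw": 0},{"grip": -1,"x": 0,"y": 0.7,"z": -0.3,"yaw": 0},{"grip": -1,"x": -0.3,"y": 0.3,"z": 0,"yaw": 0},{"grip": -1,"x": 0,"y": 0,"z": 0,"yaw": 0},{"grip": -1,"x": 0,"y": 0,"z": 0,"yaw": 0},{"grip": -1,"x": 0,"y": 0,"z": 0,"yaw": 0}])

```text
time: 92.05
ee_pos: [0.5321, 0.2333, 0.1467]
ee_rot: [-0.001, -0.016, 1.0, -0.0]
wrist_force: [-0.2, -1.4, -0.4]
opening: 0.0007
grip_force: 0.0
```

Run:
```python
from h import *
print(observe()["wrist_force"],observe()["ee_pos"])
im,c=shot("wrist"); inorg(im,c)
u,v=px(c,O+[0,0,.02]).astype(int); print(u,v)
a=im[max(v-75,0):v+75,max(u-130,0):u+130]
sc,_=shot("scene"); b=sc[150:345,130:480]
A=cv2.resize(a,(560,320)); B=cv2.resize(b,(560,280))
cv2.imwrite("pics/fin.png",np.vstack([A,B])[:,:,::-1])
```

```text
[-0.16942943 -1.4449107  -0.44944805] [0.53210383 0.23330628 0.14671505]
323 230
```

View pics/fin.png

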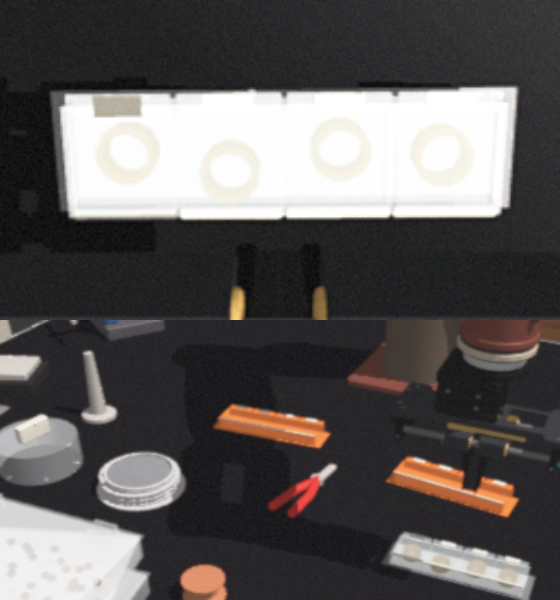

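The last picture shows all four flaps shut over the four rings, the tub empty, the cover standing upright and the bystanders where they were. The gripper touches nothing.

```bash
python3 -c "
from rig import job
print(job.hand_in())"
```

```text
the job is handed in; nothing more can be done
None
```

I handed the job in at about 92 s of the 210 s limit. The last pictures show the cover standing upright off the tub, the four rings flat with one in each compartment, and all four flaps shut. The pliers, spool and mandrel look undisturbed; the bottle is outside those last pictures, though the arm never went near it. The hand-in returned no verdict.

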